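# Refit the wheel of a weld-scanner crawler

## Task

Refit the missing wheel on the crawler's bare stub axle: slide on the plain steel spacer sleeve first, then the rubber-tyred wheel, then push on the hub cap, open end first, until it snaps home behind the axle's two spring catches and holds wheel and spacer tight together against the sprung brass collar. Find the axle and the stop by feel: never load the crawler with more than 40 N (about 4 kg), pushing or prying. Leave the ball bearing in the rack and the other gear on the bench undisturbed, and let go of everything at the end.

Things in the scene. Friction and masses are not known exactly. Their poses are not given: they have to be found in the camera images.
- crawler: Grey four-wheel scanner crawler, fixed on a dark riser block. Chassis 250 x 110 mm, 62 to 130 mm above the bench (cover and low bar to 152 mm). Origin on the bench under its middle; x along the chassis, z up. On its +y side two stub axles stick out along +y: the one at x = -70 mm has wheel and cap on (a finished example, leave it); the one at x = +70 mm is bare and is to be fitted.
- axle_root (a point): Nominal point where the bare axle's line leaves the chassis face, 105 mm above the bench; axes as the crawler's, the steel axle points along +y, 20 mm thick. Not measured: the axle's true line is up to 4 mm higher or lower (suspension), and all on it is 0 to 16 mm (clamp setting) further out. At setting 0, distances from the face: brass collar 11 mm, nose cone 80 to tip 87 mm (20 to 10 mm thick).
- catch_top (a joint): Travel in m of the upper of the axle's two dark spring catches (above and below): 0 sprung out, 0.003 pressed flush. Ramped outside, square inside: flush at 79 mm from the face, 3 mm proud at 70 mm (setting 0). A part slid over them presses both in (about 3 to 5 N in all); they spring out behind it and it cannot come off again.
- collar (a joint): Travel in m of the brass thrust collar (34 mm diameter) pressed towards the chassis against its spring: 0 free, 0.007 at its hard stop; 1.5 N at the start, 5 N at 5 mm, 6.5 N at the stop. About 0.005 when the cap is latched on the stack and let go; it springs back if the cap has not latched. Latching takes a push of about 9 to 13 N in all; the stop is felt 2 mm further in.
- spacer: Plain bare-steel sleeve, 48 mm outside diameter, 24 mm long, 22 mm bore, about 160 g. Origin at the centre of its bore and length; y is the bore axis. Both ends are alike. Stands in the V-groove rack with its bore level.
- wheel: Black rubber-tyred wheel with aluminium hub, 60 mm diameter, 30 mm wide, 22 mm bore, about 220 g. Origin at its centre; y is the bore axis. Both sides are alike. Stands in the V-groove rack.
- hub_cap: Black blind cap, 36 mm long, about 90 g: 52 mm flanges, 4 mm thick, at both ends and between them a ribbed grip waist 45 mm thick. Origin on its axis halfway along; y points to the closed end, the open end faces the rack's -y. A lip of 22 mm bore, 10 mm deep, then 29 mm wide inside to 30.5 mm from the mouth. Latches once the lip has passed the catches: mouth on the wheel, collar 5 mm in.
- rack: Fixed aluminium V-groove rack, 264 mm long (y), 80 mm wide at its 6 mm foot plate; origin on the bench under its middle, y along the groove. 90 degree groove, its bottom 30 mm above the bench and its edges 53 mm above it, 46 mm apart. Four parts stand in it in any order, about 60 mm apart, at y = -90, -30, 30 and 90 mm.
- bearing: Steel ball bearing, 47 mm outside, 20 mm bore, 14 mm wide: does not belong on the axle. Stands in the rack; leave it there. Origin at its centre, y its axis.
- step_block: Steel step calibration block, 100 x 25 x 24 mm, bystander. Origin under its middle.
- couplant: White couplant bottle, 54 mm diameter, 150 mm tall, bystander. Origin under its middle.
- probe: Small round steel probe, 24 mm diameter, 30 mm tall, bystander. Origin under its middle.
- angle_probe: Clear wedge probe, 34 x 22 x 29 mm, bystander. Origin under its middle.
- wrench: Flat steel wrench, 180 mm, bystander. Origin under its middle.
- screwdriver: Screwdriver with black handle, 200 mm, bystander. Origin under its middle.
Not all that is in view belongs to the job. What is shaped like the spacer but blue is not meant.

How it is judged (in metres and radians):
On the way, in this order (a step that is already met when the one before it is completed fails the run):
1. the spacer is on the bare axle, past the catches (y of spacer in the frame of crawler between 0.06 and 0.113 m and value of joint catch_top below 0.0015 m and x of spacer in the frame of crawler between 0.067 and 0.073 m and z of spacer in the frame of crawler between 0.0975 and 0.1115 m and angle between the y axis of spacer and the y axis of crawler, either way round below 0.1 rad), for 0.2 s.
2. the wheel is on the axle, past the catches and up against the spacer (y of wheel in the frame of crawler between 0.085 and 0.126 m and value of joint catch_top below 0.0015 m and distance between wheel and spacer below 0.031 m and x of wheel in the frame of crawler between 0.067 and 0.073 m and z of wheel in the frame of crawler between 0.0975 and 0.1115 m and angle between the y axis of each of wheel, spacer and the y axis of crawler, either way round below 0.1 rad and x of spacer in the frame of crawler between 0.067 and 0.073 m and z of spacer in the frame of crawler between 0.0975 and 0.1115 m), for 0.2 s.
At the end, for the whole second after the job is handed in: Spacer, wheel and hub cap sit on the bare axle in that order outwards, axes within 0.1 rad and 3 to 4.5 mm of the axle's nominal line, gaps under 2.5 mm (3 mm at the cap), cap latched: catches sprung out, collar staying more than 3 mm in, all let go and at rest (x of spacer in the frame of crawler between 0.067 and 0.073 m and z of spacer in the frame of crawler between 0.0975 and 0.1115 m and angle between the y axis of each of spacer, wheel, hub_cap and the y axis of crawler, either way round below 0.1 rad and x of wheel in the frame of crawler between 0.067 and 0.073 m and z of wheel in the frame of crawler between 0.0975 and 0.1115 m and x of hub_cap in the frame of crawler between 0.067 and 0.073 m and z of hub_cap in the frame of crawler between 0.0975 and 0.1115 m and y of spacer in the frame of crawler between 0.068 and 0.094 m and y of wheel in the frame of crawler between 0.095 and 0.121 m and y of hub_cap in the frame of crawler between 0.128 and 0.154 m and distance between wheel and spacer between 0.0245 and 0.0295 m and distance between hub_cap and wheel between 0.0305 and 0.036 m and value of joint collar above 0.003 m and value of joint catch_top below 0.0015 m and linear speed of each of spacer, wheel, hub_cap below 0.02 m/s); the robot touches nothing.
It fails at once if the crawler (with its axle, collar and catches) is loaded with more than 40 N (contact force between crawler and anything else above 40 N).
It fails at once if the ball bearing is taken from its place in the rack (moved more than 25 mm) (distance of bearing from where it was at the start of the episode above 0.025 m).
It fails at once if other gear on the bench is displaced by more than 25 mm (distance of any of step_block, couplant, probe, angle_probe, wrench, screwdriver from where it was at the start of the episode above 0.025 m).
It also fails if it takes over 72 s, if anything falls off the work surface, if the arm or the gripper's body presses on something with over 40 N, if the wrist force passes 120 N, or if a joint passes its speed limit or range.

## Robot

A 6-joint arm with a two-finger parallel gripper is mounted at the origin on the work surface. World frame = base frame: x ahead of the robot, y to its left, z up, the work surface at z = 0. Lengths are in mm, angles in rad, forces in N, time in s.
With the tool pointing down it reaches from about 400 to 925 mm from the base axis. Payload 12.5 kg.
Tool frame: the origin (TCP) lies midway between the tips of the shut fingers; the grasp point (between the pads) lies manip.tcp_to_grasp behind it (manip.tcp_to_grasp is the distance from the TCP to the grasp point, in mm); z points along the fingers, y is the direction in which the jaws open and shut (so a half turn about z gives the same grasp; the last joint's range is limited). The gripper opens to 95 mm and grips with 3 to 60 N. Pads are 20 mm wide; open, the fingers measure 119 mm over their backs; the gripper's body (75 mm by 180 mm) begins 59 mm behind the grasp point.
Start: joints at [1.117, 0.491, 1.559, -0, 1.092, -0.106], TCP at [213.003, 587.602, 214.661] pointing down, gripper open.
Joint ranges: [-3.1, 3.1], [-0.84, 2.19], [0.05, 2.79], [-1.13, 4.28], [0.06, 2.93], [-2.69, 2.69]. Speed limits (rad/s): [2.22, 2.22, 2.79, 3.14, 3.14, 3.14].

## Interface

Orientations are given as a rotation vector (axis times angle).
In Python, from bench import manip gives the robot as it stands.
- The arm moves only by the tool send_rows, never from a script. Its argument "increments" is text: rows parted by semicolons, each of 7 numbers parted by spaces: the shift along the tool's x, y, z in units of 0.8 m (1.0 is 0.8 m), then the turn, a rotation vector about the tool's x, y, z in units of 180 degrees (1.0 is 180 degrees), then the opening, from -1 (shut) to 1 (fully open), so that 0 is half open. A call has 1 to 8 rows; each row shifts and turns the commanded pose from where the row before left it, along the tool's axes as they then stand; what a row does not reach is not made up. A row lasts 1/10 s, in which the tool goes at most 50 mm and 8.59 degrees, less where a joint would pass 70% of its speed; a pose out of reach is approached as far as the arm can. A call with a number of a shift or a turn outside -1 to 1 is refused whole. A call with a gripper value outside its range is refused whole. The fingers move at their own pace and stop on an object; "newtons" is the grip in N (left out, the last holds). Time passes only in rows, so rows that do not move let the fingers close. It gives the time, the measured TCP pose, the force and the opening at its end, in the units of the state.
- manip.observe(): the state, without advancing time (a new reading comes with each control period).
- manip.read_camera(name): name is "side" or "top"; returns the picture (420x560x3 uint8, red, green, blue); there is no depth.
- manip.camera_model(name): a dict with "camera_matrix" (3x3 intrinsics, pixels), "k1" (the pictures are not rectified: a ray, as slopes to the right and down, at radius r is drawn at 1 + k1 r^2 times it, then the intrinsics apply), "view" (4x4, takes a point from world to camera coordinates). Camera axes: x right, y down, z forward; pixel columns grow to the right and rows downward; lengths in mm; the calibration is good to about 2 mm. A picture is of the moment at which its call begins. camera_model takes no time and is no camera call.
- manip.finish_job(): hands the job in, once; it reports no verdict.
The state is a dict: "clock": time; "qpos": joint angles; "dq": joint speeds; "joint_torque": joint torques, N m; "eef_pos": TCP position; "tcp_rot": TCP orientation; "wrist_force": force on the tool from outside, world axes, zero at the start; "ft_torque": the same for the moment, N m; "grip_width": finger opening in mm.
Only numpy, scipy, OpenCV 4.12 (cv2) and the standard library are available. Lean on these libraries where they do the work, as an engineer would, in place of code of your own. Each camera call takes 0.05 s, during which the arm holds its last target.

## Working session

There is one attempt and no reset: what is moved stays moved. The work goes in short steps, Python scripts to look and compute and a tool call to move; the robot and the scene stay as the last step left them, time stands still between calls to the robot, and variables do not carry over. Pictures are saved under pics/ and viewed, and the job is handed in when it is done.

Besides the shell and the picture viewer there is one more tool, called after "Request:" as a command line: name --argument value ..., lists and objects as JSON in quotes. send_rows: Moves the arm, as the interface text tells. Shifts and turns lie within -1 to 1; 1 stands for 0.8 m of shift or 180 degrees of turn. Its arguments: {"type":"object","properties":{"increments":{"type":"string"},"newtons":{"type":"number"}},"required":["increments"]}

```bash
ls; mkdir -p pics; python3 - <<'E'
from bench import manip
import cv2,numpy as np
print(manip.observe()); print(manip.tcp_to_grasp)
for n in("side","top"):
    im=manip.read_camera(n); cv2.imwrite(f"pics/{n}0.png",im[:,:,::-1]); m=manip.camera_model(n); print(n,m)
E
```

```text
pics
{'clock': 0.0, 'qpos': array([ 1.11743615e+00,  4.91542044e-01,  1.55946276e+00, -3.42440846e-05,
        1.09167633e+00, -1.05628924e-01]), 'dq': array([-1.94057797e-03,  8.92639976e-05,  1.38796327e-03,  1.10747182e-04,
        2.52123570e-04,  6.23036175e-04]), 'joint_torque': array([-1.24952228e-03, -6.12658381e+01, -2.58171755e+01,  6.90958207e-02,
        4.83773765e-02, -1.10955170e-04]), 'eef_pos': array([212.87392218, 587.36952399, 214.06804137]), 'tcp_rot': array([-5.43395771e-01, -3.09396502e+00,  1.65645605e-03]), 'wrist_force': array([-0.81093535, -0.3732142 ,  0.11924077]), 'ft_torque': array([-0.00148807, -0.10199255, -0.01307632]), 'grip_width': 95.24834057156261}
18.8
side {'camera_matrix': array([[509.43318993,   0.        , 280.06639452],
       [  0.        , 509.43318993, 203.1866833 ],
       [  0.        ,   0.        ,   1.        ]]), 'k1': -0.16193903919398187, 'view': array([[ 9.98091023e-01, -5.93145562e-02,  1.72073479e-02,
        -5.71504135e+02],
       [-3.27410321e-02, -7.44411264e-01, -6.66918207e-01,
         1.16578924e+02],
       [ 5.23673011e-02,  6.65081689e-01, -7.44932220e-01,
         9.35833216e+02],
       [ 0.00000000e+00,  0.00000000e+00,  0.00000000e+00,
         1.00000000e+00]])}
top {'camera_matrix': array([[388.02189127,   0.        , 275.45352983],
       [  0.        , 388.02189127, 212.49047976],
       [  0.        ,   0.        ,   1.        ]]), 'k1': -0.00488797583121895, 'view': array([[ 9.56524985e-02, -9.95401798e-01,  5.08521169e-03,
        -7.62865943e+00],
       [-9.66885630e-01, -9.41241365e-02, -2.37218942e-01,
         5.87832908e+02],
       [ 2.36606802e-01,  1.77737663e-02, -9.71442903e-01,
         7.84159840e+02],
       [ 0.00000000e+00,  0.00000000e+00,  0.00000000e+00,
         1.00000000e+00]])}
```

View pics/side0.png

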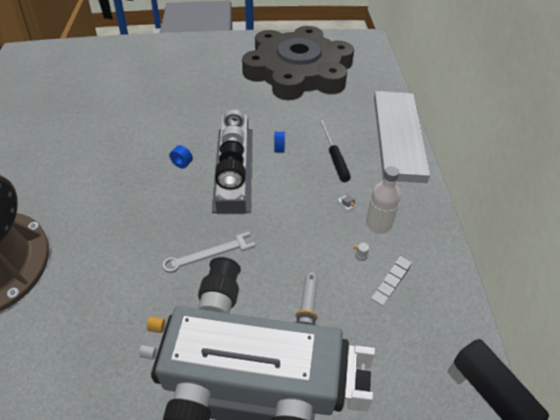

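View pics/top0.png

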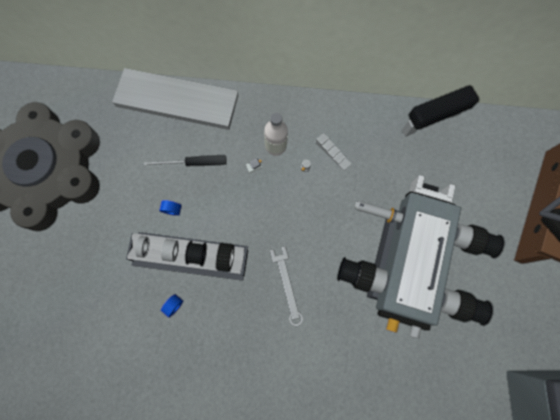

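```bash
cat > h.py <<'E'
import numpy as np,cv2
from bench import manip
def proj(n,P):
    m=manip.camera_model(n);K=m["camera_matrix"];V=m["view"]
    P=np.atleast_2d(P).astype(float);c=P@V[:3,:3].T+V[:3,3];s=c[:,:2]/c[:,2:]
    r2=(s**2).sum(1,keepdims=True);s=s*(1+m["k1"]*r2);return s*[K[0,0],K[1,1]]+K[:2,2]
def ray(n,uv):
    m=manip.camera_model(n);K=m["camera_matrix"];V=m["view"]
    d=(np.array(uv,float)-K[:2,2])/[K[0,0],K[1,1]];s=d.copy()
    for _ in range(30): s=d/(1+m["k1"]*(s@s))
    R=V[:3,:3];o=-R.T@V[:3,3];v=R.T@np.array([*s,1]);return o,v/np.linalg.norm(v)
def onz(n,uv,z):
    o,v=ray(n,uv);return o+v*(z-o[2])/v[2]
def tri(a,b):
    (o1,v1),(o2,v2)=ray("side",a),ray("top",b)
    A=np.stack([v1,-v2],1);t=np.linalg.lstsq(A,o2-o1,rcond=None)[0]
    p,q=o1+v1*t[0],o2+v2*t[1];return (p+q)/2,np.linalg.norm(p-q)
def crop(src,out,x0,y0,x1,y1,k):
    im=cv2.imread(src)[y0:y1,x0:x1];cv2.imwrite(out,cv2.resize(im,None,fx=k,fy=k,interpolation=cv2.INTER_CUBIC))
E
python3 - <<'E'
from h import *
for n in("side","top"): print(n,proj(n,[[0,0,0],[213,587,214],[213,587,400],[500,0,0]]), ray(n,(280,210)))
crop("pics/side0.png","pics/s1.png",190,90,310,230,4)
crop("pics/side0.png","pics/s2.png",130,240,400,420,2.9)
crop("pics/top0.png","pics/t1.png",110,180,310,330,4)
crop("pics/top0.png","pics/t2.png",320,160,520,350,3.1)
for p in [(130,233),(128,258),(247,250),(244,278)]: print(onz("top",p,0))
E
```

```text
side [[-11.46871935 262.6558067 ]
 [118.73002197   8.74352403]
 [104.75247106 -66.06694996]
 [241.79881456 256.10975959]] (array([ 525.22300173, -569.52138566,  784.71499297]), array([ 0.05179468,  0.65507455, -0.75378687]))
top [[ 271.68904896  502.5657879 ]
 [ -70.30526861  379.69492679]
 [-204.43275906  407.76425524]
 [ 292.73553396  257.37053439]] (array([383.55933976,  33.79820982, 901.2504053 ]), array([ 0.24391167,  0.00671412, -0.96977421]))
[520.2996386  386.83292746   0.        ]
[461.63794899 380.61301118   0.        ]
[506.88326188 107.79371019   0.        ]
[441.97205838 107.3495573    0.        ]
```

View pics/s1.png

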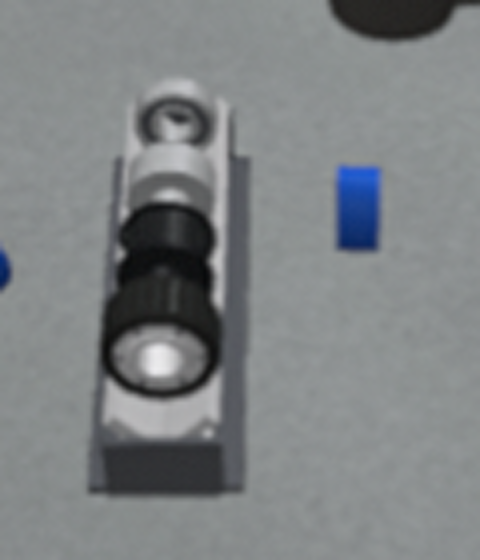

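View pics/s2.png

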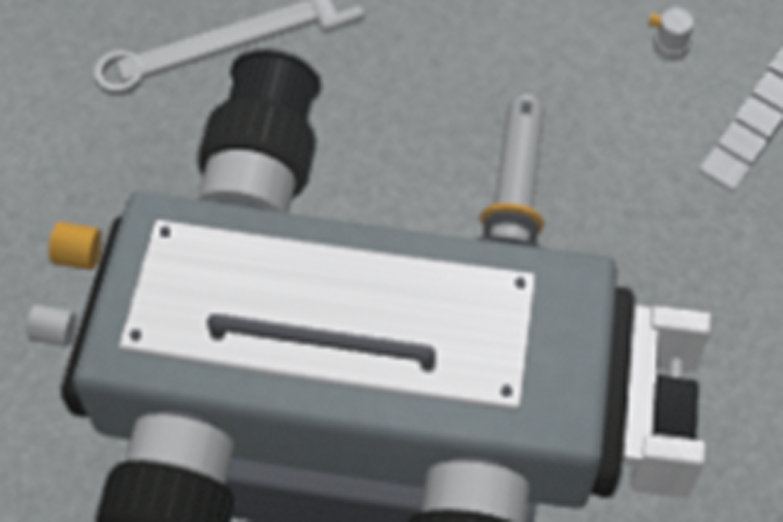

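View pics/t1.png

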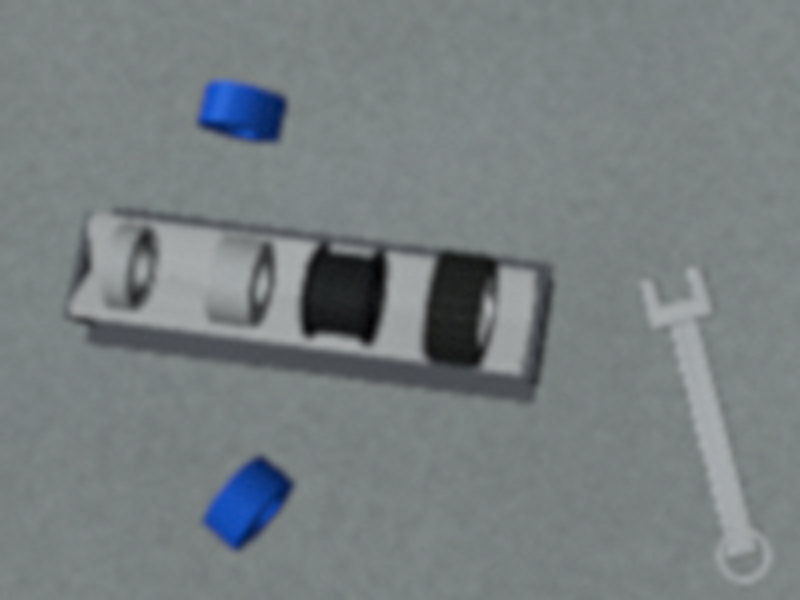

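View pics/t2.png

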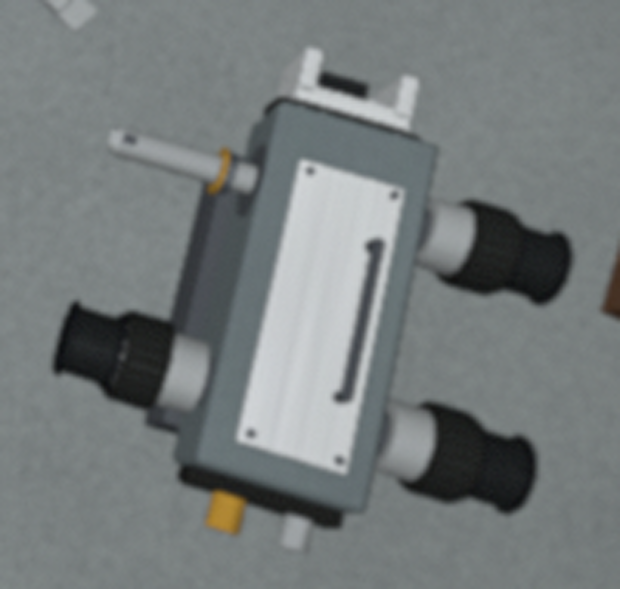

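```bash
python3 - <<'E'
from h import *
crop("pics/side0.png","pics/s3.png",285,260,335,335,8)
crop("pics/top0.png","pics/t3.png",345,190,415,235,11)
crop("pics/top0.png","pics/t4.png",120,225,255,285,5.9)
crop("pics/side0.png","pics/s4.png",205,100,260,220,5)
E
```

```text
(no output)
```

View pics/s3.png

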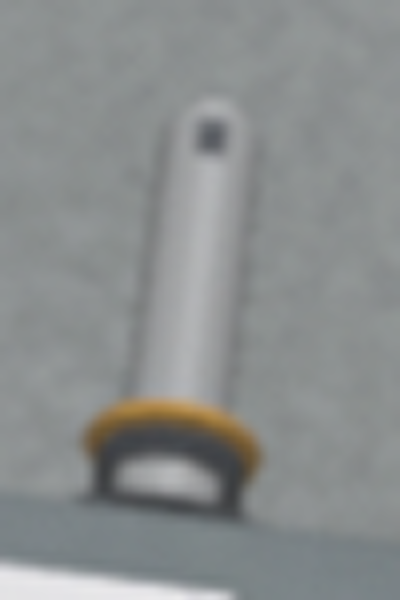

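View pics/t3.png

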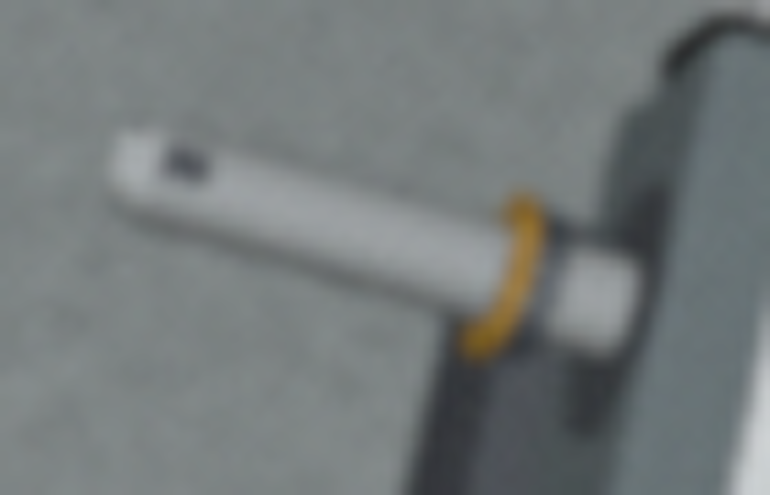

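View pics/t4.png

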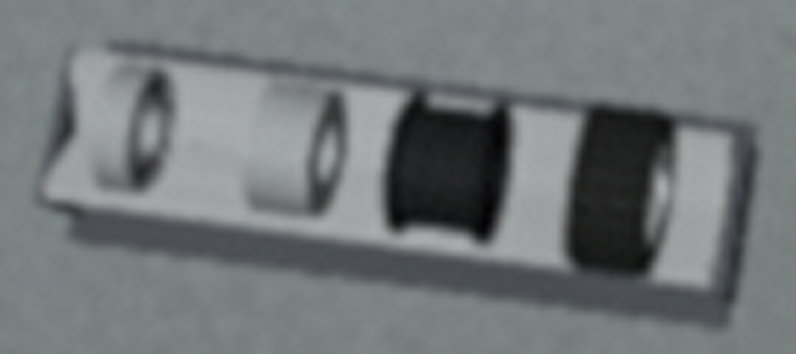

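View pics/s4.png

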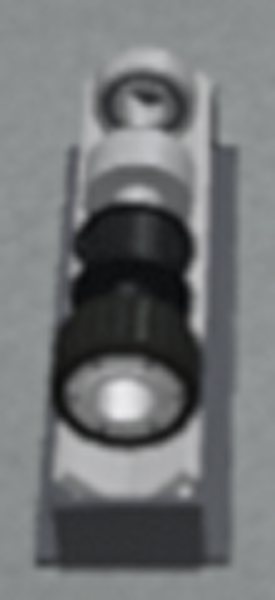

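```bash
python3 - <<'E'
from h import *
s=cv2.cvtColor(cv2.imread("pics/side0.png"),cv2.COLOR_BGR2GRAY).astype(int)
t=cv2.cvtColor(cv2.imread("pics/top0.png"),cv2.COLOR_BGR2GRAY).astype(int)
for y in range(270,312,3): print(y,s[y,298:322])
print()
for x in range(353,392,3): print(x,t[198:224,x])
E
```

```text
270 [143 145 144 144 141 140 141 143 145 143 145 144 143 143 145 147 147 146
 143 141 139 140 142 146]
273 [141 139 140 140 140 143 143 144 143 146 151 160 167 173 171 165 154 143
 140 141 142 142 144 145]
276 [141 138 139 141 143 143 139 131 138 151 156 138 110  97 106 135 155 152
 144 140 143 145 147 145]
279 [143 141 141 141 143 142 131 128 142 155 160 155 150 147 144 153 157 148
 135 129 137 142 143 143]
282 [144 142 139 136 135 134 128 133 148 157 162 169 178 179 174 163 154 143
 132 135 140 140 141 145]
285 [141 140 141 142 141 133 130 141 151 159 165 173 179 178 170 159 150 139
 127 134 141 140 141 142]
288 [144 144 143 145 141 130 130 144 155 161 167 176 180 175 165 157 147 133
 129 136 142 143 143 145]
291 [141 140 140 141 135 129 137 151 159 163 170 178 179 172 161 152 142 132
 136 141 141 142 144 145]
294 [140 142 145 145 131 128 142 154 161 166 174 178 177 167 157 149 138 128
 134 142 142 144 144 145]
297 [142 142 141 138 130 134 149 157 162 168 176 179 174 163 155 146 133 126
 134 139 141 142 141 140]
300 [145 148 146 137 131 141 153 159 165 172 178 178 169 161 152 141 1
[... 1085 characters left out ...]

 130 128 128 127 126 126 126 126]
374 [129 129 131 129 131 129 125 125 136 149 156 159 157 153 143 125 110 112
 126 130 132 133 135 133 132 129]
377 [129 127 127 127 127 126 123 124 126 138 149 157 159 159 151 141 123 107
 113 126 130 129 126 129 131 131]
380 [128 127 127 126 127 129 129 126 123 126 140 150 157 160 158 150 139 122
 108 118 126 128 125 125 129 130]
383 [126 127 128 125 124 123 124 124 124 123 128 141 150 158 159 157 149 137
 120 109 117 125 128 126 124 121]
386 [128 129 128 126 123 121 125 127 127 127 125 129 143 152 157 159 155 149
 137 114  91  73  69  66  59  56]
389 [123 126 130 131 129 129 127 127 128 129 124 120 128 144 152 157 158 152
 139 125 112 104  95  84  72  67]
```

```bash
cat >> h.py <<'E'
def line2(s1,s2,t1,t2):
    o1,a=ray("side",s1);_,b=ray("side",s2);n1=np.cross(a,b);n1/=np.linalg.norm(n1)
    o2,c=ray("top",t1);_,d=ray("top",t2);n2=np.cross(c,d);n2/=np.linalg.norm(n2)
    u=np.cross(n1,n2);u/=np.linalg.norm(u)
    p=np.linalg.solve(np.stack([n1,n2,u]),[n1@o1,n2@o2,0]);return p,u*np.sign(u[1])
def on_line(p,u,n,uv):
    o,v=ray(n,uv);A=np.stack([u,-v],1);t=np.linalg.lstsq(A,o-p,rcond=None)[0];return p+u*t[0]
E
python3 - <<'E'
from h import *
p,u=line2((310,282),(306.5,309),(365,207.2),(383,213))
print(u,np.degrees(np.arctan2(u[0],u[1])))
for n,uv in(("side",(311.3,272)),("top",(354.5,203.5)),("side",(310.7,277)),("top",(362,206)),("side",(306,311.5)),("top",(391.5,215.5))): print(n,on_line(p,u,n,uv))
# cover screws (from crops s2 /2.9, t2 /3.1)
S=[(130+165/2.9,240+232/2.9),(130+520/2.9,240+283/2.9),(130+507/2.9,240+391/2.9),(130+135/2.9,240+335/2.9)]
T=[(320+250/3.1,160+434/3.1),(320+310/3.1,160+171/3.1),(320+394/3.1,160+194/3.1),(320+340/3.1,160+461/3.1)]
Q=[]
for a,b in zip(S,T): q,e=tri(a,b);Q.append(q);print(q,e)
Q=np.array(Q);print(Q.mean(0)); d=Q[1]-Q[0]+Q[2]-Q[3];print(np.degrees(np.arctan2(d[1],d[0])))
# rack: top edges in t4 crop/5.9
for n,uv,z in [("t",(78,50),53),("t",(40,200),53),("t",(735,128),53),("t",(712,290),53)]:
    print(onz("top",(120+uv[0]/5.9,225+uv[1]/5.9),z))
for uv,z in [((52,505),53),((207,500),53),((75,148),6),((237,148),6),((37,563),0),((228,560),0)]:
    print('s',onz("side",(205+uv[0]/5,100+uv[1]/5),z))
E
```

```text
[0.20241722 0.97630291 0.07654996] 11.713201630139801
side [ 614.50639774 -111.72071032  103.32139277]
top [ 613.34344791 -117.32987386  102.88158948]
side [ 612.62949495 -120.77342641  102.61158741]
top [ 609.9228962  -133.82794911  101.58800839]
side [ 600.25053038 -180.47990265   97.93012203]
top [ 596.49831556 -198.57766222   96.5111129 ]
[ 422.36789383 -208.70331843  135.88078117] 4.033574108524456
[ 594.71778215 -244.68855938  136.50142024] 3.9529187675112833
[ 584.01690143 -299.4322344   136.84171468] 3.078419869396242
[ 411.14995499 -264.14261525  137.21473751] 3.81646327470061
[ 503.0631331  -254.24168187  136.6096634 ]
-11.665602918231311
[511.89363539 358.76924372  53.        ]
[454.85122641 362.50607413  53.        ]
[506.39057998 109.57963743  53.        ]
[446.03215326 111.12762632  53.        ]
s [451.95732493  94.92857509  53.        ]
s [511.97261182  94.89871616  53.        ]
s [451.87358577 365.1247827    6.        ]
s [528.46079899 361.66496023   6.        ]
s [ 4.41334169e+02  1.11475656e+02 -1.13686838e-13]
s [519.0437743  109.68649274   0.        ]
```

```bash
python3 - <<'E'
from h import *
f=lambda x,y:(120+x/5.9,225+y/5.9)
for nm,uv,z,h in [("bear",(151,128),63.2,7),("spacer",(327,150),63.9,12),("wheel",(660,190),72.4,15)]:
    q=onz("top",f(*uv),z); print(nm,q, q[1]+h)
for uv in [(70,235),(725,325),(110,45),(755,125)]: print(onz("top",f(*uv),6))
# silhouettes, cap corners top view: flange extreme pts
for uv in [(420,90),(505,100),(390,232),(490,242)]: print("cap",onz("top",f(*uv),66.8))
g=lambda x,y:(205+x/5,100+y/5)
for nm,uv,z,h in [("wheel",(125,400),72.4,15),("bear",(145,102),63.2,7)]:
    q=onz("side",g(*uv),z); print("side",nm,q,q[1]+h)
for uv in [(87,180),(193,180)]: print("spacer side edges",onz("side",g(*uv),63.9))
p,u=line2((310,282),(306.5,309),(365,207.2),(383,213)); print(p+u*((-145-p[1])/u[1]))
E
```

```text
bear [484.13023185 322.79667631  63.2       ] 329.796676311127
spacer [482.24727684 256.82711966  63.9       ] 268.8271196615856
wheel [478.46521215 132.29666865  72.4       ] 147.29666864798386
[446.48258057 366.57363892   6.        ]
[436.67297143 108.85669221   6.        ]
[522.22421922 364.50447562   6.        ]
[515.14044121 106.07281291   6.        ]
cap [507.20848765 225.44696744  66.8       ]
cap [506.54176354 193.77923978  66.8       ]
cap [454.49246818 228.63012578  66.8       ]
cap [454.40807768 192.00991087  66.8       ]
side wheel [481.0467378  131.50990223  72.4       ] 146.50990222524786
side bear [487.81737495 327.00974668  63.2       ] 334.00974668071444
spacer side edges [463.00901704 273.88988558  63.9       ]
spacer side edges [508.77971509 271.80906029  63.9       ]
[ 607.60659099 -145.          100.71203023]
```

```bash
cat >> h.py <<'E'
from scipy.spatial.transform import Rotation as Ro
def plan(x,y,z,az,n):
    s=manip.observe();p=np.array(s["eef_pos"]);R=Ro.from_rotvec(s["tcp_rot"])
    a=np.radians(az);ty=np.array([np.cos(a),np.sin(a),0]);tz=np.array([0,0,-1.]);tx=np.cross(ty,tz)
    Rt=Ro.from_matrix(np.stack([tx,ty,tz],1));w=(R.inv()*Rt).as_rotvec()
    rows=[];step=(np.array([x,y,z])-p)/n
    for i in range(n):
        d=R.inv().apply(step);r=w/n
        rows.append(" ".join("%.4f"%v for v in [*(d/800),*(r/np.pi)]));R=R*Ro.from_rotvec(w/n)
    print("dist/row",np.linalg.norm(step),"deg/row",np.degrees(np.linalg.norm(w))/n)
    print("\n".join(rows))
def st():
    s=manip.observe();R=Ro.from_rotvec(s["tcp_rot"]).as_matrix()
    print("t%.2f"%s["clock"],"p",np.round(s["eef_pos"],2),"az %.2f"%np.degrees(np.arctan2(R[1,1],R[0,1])),"tz",np.round(R[:,2],4),"F",np.round(s["wrist_force"],2),"T",np.round(s["ft_torque"],3),"w %.2f"%s["grip_width"])
E
python3 -c "
from h import *
st();plan(483,268,165,-1.9,10)"
```

```text
t0.10 p [212.91 587.41 214.16] az 70.07 tz [-4.e-04 -8.e-04 -1.e+00] F [-0.43  0.33 -0.36] T [0.007 0.013 0.065] w 95.41
dist/row 42.117911103043745 deg/row 7.197288723777336
-0.0453 -0.0260 0.0062 -0.0000 0.0000 0.0400
-0.0483 -0.0201 0.0062 -0.0000 0.0000 0.0400
-0.0504 -0.0139 0.0062 -0.0000 0.0000 0.0400
-0.0517 -0.0075 0.0062 -0.0000 0.0000 0.0400
-0.0523 -0.0010 0.0061 -0.0000 0.0000 0.0400
-0.0520 0.0056 0.0061 -0.0000 0.0000 0.0400
-0.0509 0.0121 0.0061 -0.0000 0.0000 0.0400
-0.0490 0.0183 0.0061 -0.0000 0.0000 0.0400
-0.0463 0.0243 0.0061 -0.0000 0.0000 0.0400
-0.0429 0.0299 0.0061 -0.0000 0.0000 0.0400
```

Request:
send_rows --increments "-0.0453 -0.026 0.006 0 0 0.04 1; -0.0483 -0.02 0.006 0 0 0.04 1; -0.0504 -0.014 0.006 0 0 0.04 1; -0.0517 -0.0075 0.006 0 0 0.04 1; -0.0523 -0.001 0.006 0 0 0.04 1; -0.052 0.0056 0.006 0 0 0.04 1; -0.051 0.012 0.006 0 0 0.04 1; -0.049 0.0183 0.006 0 0 0.04 1"

```text
clock: 0.9
eef_pos: [429.8, 330.5, 175.9]
tcp_rot: [-1.973, -2.444, 0.0]
wrist_force: [1.0, 0.6, -0.0]
grip_width: 95.3
```

Request:
send_rows --increments "-0.0463 0.0243 0.006 0 0 0.04 0.5; -0.043 0.03 0.006 0 0 0.04 0.5; 0 0 0 0 0 0 0.5; 0 0 0 0 0 0 0.5"

```text
clock: 1.3
eef_pos: [483.2, 267.3, 166.2]
tcp_rot: [-2.259, -2.182, 0.001]
wrist_force: [-0.0, 0.0, -0.5]
grip_width: 72.6
```

```bash
cat >> h.py <<'E'
def snap(n,tag):
    im=manip.read_camera(n);cv2.imwrite(f"pics/{tag}.png",im[:,:,::-1])
E
python3 -c "
from h import *
st()
snap('side','a_s');snap('top','a_t')
crop('pics/a_s.png','pics/a_s2.png',170,40,320,230,3.1)
crop('pics/a_t.png','pics/a_t2.png',110,150,330,310,3.5)"
```

```text
t1.30 p [483.23 267.31 166.24] az -1.98 tz [-9.e-04 -2.e-04 -1.e+00] F [-0.    0.01 -0.49] T [-0.125  0.094  0.014] w 72.60
```

View pics/a_s2.png

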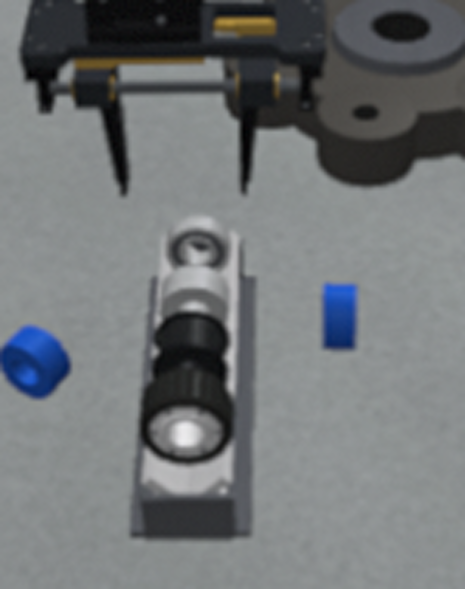

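View pics/a_t2.png

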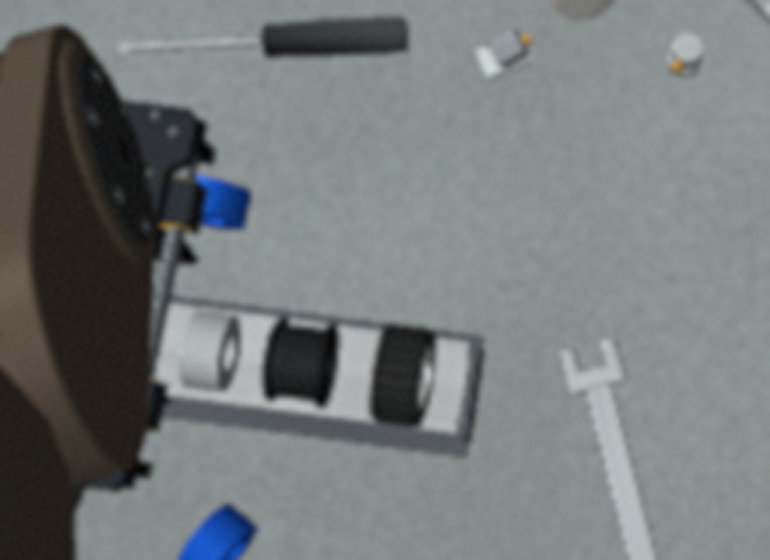

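```bash
python3 -c "
from h import *
print(proj('side',[483.2,267.3,166.2]),proj('side',[[483.2-36,268,166.2],[483.2+36,266,166.2]]))
print(((124/3.1+170,192/3.1+40),(244/3.1+170,192/3.1+40)))
crop('pics/a_s.png','pics/a_s3.png',195,80,270,150,8)"
```

```text
[[229.20292678  99.16016002]] [[211.30055213  99.48285104]
 [247.12142408  99.05964566]]
((210.0, 101.93548387096774), (248.70967741935482, 101.93548387096774))
```

View pics/a_s3.png

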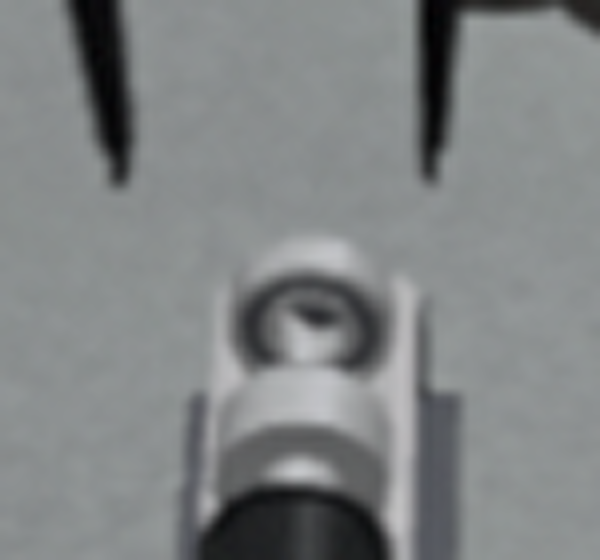

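```bash
python3 -c "
from h import *
print(proj('side',[[447,258,166.2],[447,278,166.2],[519,257,166.2]]))
g=lambda x,y:(195+x/8,80+y/8)
for uv,z in [((312,322),63.2),((218,430),63.9),((390,425),63.9),((300,368),63.9+24),((312,238),63.2+23.5)]: print(onz('side',g(*uv),z))"
```

```text
[[211.01675063 102.4908827 ]
 [211.38373033  96.52369594]
 [247.08133142 101.76180278]]
[487.81511593 327.54184925  63.2       ]
[462.5368407  281.39328481  63.9       ]
[509.19550855 281.35945629  63.9       ]
[485.97866523 277.52352141  87.9       ]
[488.86923645 335.24371221  86.7       ]
```

```bash
python3 -c "
from h import *
plan(485,268.5,56.5,-2.0,4)"
```

```text
dist/row 27.532508910734236 deg/row 0.04299955582680736
0.0000 0.0008 0.0344 -0.0000 -0.0000 0.0002
0.0000 0.0008 0.0344 -0.0000 -0.0000 0.0002
0.0000 0.0008 0.0344 -0.0000 -0.0000 0.0002
0.0000 0.0008 0.0344 -0.0000 -0.0000 0.0002
```

```bash
python3 -c "
from h import *
st()"
```

```text
t1.40 p [482.48 268.56 166.6 ] az -1.83 tz [-4.e-04  1.e-04 -1.e+00] F [-0.57  0.2   0.21] T [-0.095  0.036  0.007] w 71.63
```

Request:
send_rows --increments "0 0.0008 0.036 0 0 0 0.4; 0 0.0008 0.036 0 0 0 0.4; 0 0.0006 0.036 0 0 0 0.3; 0 0 0.015 0 0 0 0.3; 0 0 0.0125 0 0 0 0.3; 0 0 0 0 0 0 0.3"

```text
clock: 2.0
eef_pos: [484.4, 268.3, 57.9]
tcp_rot: [-2.257, -2.185, 0.001]
wrist_force: [0.2, -0.4, 0.7]
grip_width: 61.9
```

Request:
send_rows --increments "0 0.0005 0.0015 0 0 0 0; 0 0 0 0 0 0 -0.2; 0 0 0 0 0 0 -0.2; 0 0 0 0 0 0 -0.2" --newtons 8

```text
clock: 2.4
eef_pos: [484.7, 268.0, 57.8]
tcp_rot: [-2.258, -2.183, 0.0]
wrist_force: [-5.8, 1.8, 6.1]
grip_width: 47.6
```

```bash
python3 -c "
from h import *
st()
snap('side','b_s')
crop('pics/b_s.png','pics/b_s2.png',190,60,270,160,6)"
```

```text
t2.40 p [484.7  267.97  57.82] az -1.94 tz [-5.e-04  2.e-04 -1.e+00] F [-5.83  1.82  6.08] T [0.101 1.213 0.022] w 47.64
```

View pics/b_s2.png

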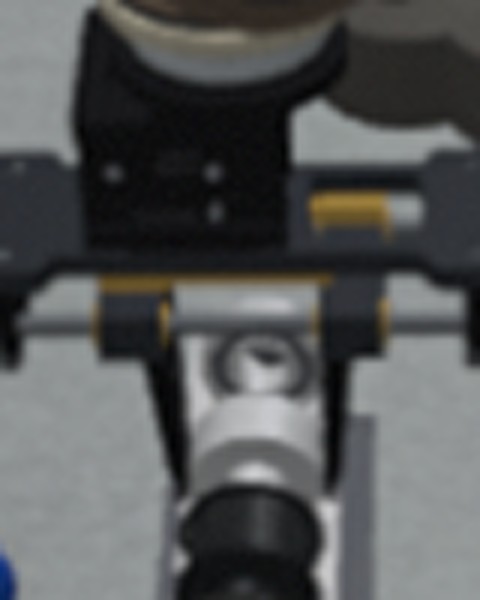

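Request:
send_rows --increments "0 -0.0012 0 0 0 0 -0.2; 0 0 0 0 0 0 -0.2; 0 0 0 0 0 0 -0.2" --newtons 8

```text
clock: 2.75
eef_pos: [484.6, 268.0, 57.8]
tcp_rot: [2.258, 2.183, 0.002]
wrist_force: [-2.0, -0.2, 7.3]
grip_width: 47.8
```

```bash
python3 -c "
from h import *
st()"
```

```text
t2.75 p [484.64 268.04  57.79] az -1.93 tz [ 1.2e-03  6.0e-04 -1.0e+00] F [-1.96 -0.16  7.27] T [-0.157  0.506 -0.049] w 47.76
```

Request:
send_rows --increments "0 -0.0006 -0.0015 0 0 0 -0.2; 0 0 0 0 0 0 -0.2; 0 0 0 0 0 0 -0.2" --newtons 8

```text
clock: 3.05
eef_pos: [484.1, 268.0, 58.3]
tcp_rot: [2.258, 2.184, 0.001]
wrist_force: [0.6, -0.3, 1.1]
grip_width: 47.6
```

```bash
python3 -c "
from h import *
st()"
```

```text
t3.05 p [484.14 267.97  58.33] az -1.93 tz [ 8.e-04  3.e-04 -1.e+00] F [ 0.56 -0.29  1.12] T [-0.135 -0.082 -0.011] w 47.59
```

```bash
python3 -c "
from h import *
print('bottle',onz('side',(382,228),0),onz('top',(277,150),0),onz('top',(276,119),150))
print('probe',onz('side',(362,255),0),'step',onz('side',(391,280),10))"
```

```text
bottle [7.80523706e+02 5.54892445e+01 1.13686838e-13] [762.83180525  61.7726486    0.        ] [769.56960563  65.8907882  150.        ]
probe [729.05691973  -8.5507461    0.        ] step [770.88020494 -74.61968344  10.        ]
```

Request:
send_rows --increments "0 0 0 0 0 0 -0.2; 0 0 0 0 0 0 -0.2; 0 0 -0.01 0 0 0 -0.2; 0 0 -0.03 0 0 0 -0.2; 0 0 -0.045 0 0 0 -0.2; 0 0 -0.045 0 0 0 -0.2; 0 0 0 0 0 0 -0.2" --newtons 35

```text
clock: 3.75
eef_pos: [485.1, 268.6, 166.7]
tcp_rot: [2.257, 2.182, 0.01]
wrist_force: [0.2, -0.2, -2.7]
grip_width: 47.6
```

```bash
python3 -c "
from h import *
st();plan(622,-75,155,-11.67,9)"
```

```text
t3.75 p [485.12 268.65 166.74] az -1.92 tz [ 0.0062  0.0027 -1.    ] F [ 0.2  -0.2  -2.66] T [-0.066 -0.01   0.002] w 47.61
dist/row 41.12089598577666 deg/row 1.0842996491117436
-0.0471 0.0206 0.0016 0.0002 -0.0001 0.0060
-0.0467 0.0215 0.0016 0.0002 -0.0001 0.0060
-0.0463 0.0224 0.0016 0.0002 -0.0001 0.0060
-0.0458 0.0232 0.0016 0.0002 -0.0001 0.0060
-0.0454 0.0241 0.0016 0.0002 -0.0001 0.0060
-0.0449 0.0249 0.0016 0.0002 -0.0001 0.0060
-0.0444 0.0258 0.0016 0.0002 -0.0001 0.0060
-0.0439 0.0266 0.0016 0.0002 -0.0001 0.0060
-0.0434 0.0275 0.0016 0.0002 -0.0001 0.0060
```

Request:
send_rows --increments "-0.047 0.0206 0.0016 0 0 0.006 -0.2; -0.0467 0.0215 0.0016 0 0 0.006 -0.2; -0.0463 0.0224 0.0016 0 0 0.006 -0.2; -0.0458 0.0232 0.0016 0 0 0.006 -0.2; -0.0454 0.0241 0.0016 0 0 0.006 -0.2; -0.0449 0.0249 0.0016 0 0 0.006 -0.2; -0.0444 0.0258 0.0016 0 0 0.006 -0.2; -0.0439 0.0266 0.0016 0 0 0.006 -0.2"

```text
clock: 4.55
eef_pos: [605.3, -39.0, 151.2]
tcp_rot: [-2.416, -2.005, 0.001]
wrist_force: [0.3, 0.3, -1.5]
grip_width: 47.6
```

Request:
send_rows --increments "-0.0434 0.0275 0.0016 0 0 0.006 -0.2; 0 0 0 0 0 0 -0.2; 0 0 0 0 0 0 -0.2"

```text
clock: 4.85
eef_pos: [620.1, -76.2, 149.6]
tcp_rot: [-2.435, -1.981, 0.002]
wrist_force: [0.1, 0.7, -2.5]
grip_width: 47.5
```

```bash
python3 -c "
from h import *
st();plan(622,-75,97,-11.67,3)"
```

```text
t4.85 p [620.07 -76.15 149.62] az -11.74 tz [-2.1e-03  8.0e-04 -1.0e+00] F [ 0.06  0.69 -2.46] T [-0.119  0.141 -0.011] w 47.51
dist/row 17.557227715930825 deg/row 0.04764866476385218
0.0006 0.0007 0.0219 -0.0002 -0.0000 -0.0001
0.0006 0.0007 0.0219 -0.0002 -0.0000 -0.0001
0.0006 0.0007 0.0219 -0.0002 -0.0000 -0.0001
```

Request:
send_rows --increments "0 0 0.022 0 0 0 -0.2; 0 0 0.022 0 0 0 -0.2; 0 0 0.0225 0 0 0 -0.2; 0 0 0 0 0 0 -0.2; 0 0 0 0 0 0 -0.2"

```text
clock: 5.35
eef_pos: [620.5, -74.6, 97.7]
tcp_rot: [-2.434, -1.986, 0.001]
wrist_force: [-1.0, 0.2, -0.7]
grip_width: 47.3
```

```bash
python3 -c "
from h import *
st()
snap('side','c_s');snap('top','c_t');st()
crop('pics/c_s.png','pics/c_s2.png',270,200,370,330,4.5)
crop('pics/c_t.png','pics/c_t2.png',300,150,420,250,6)"
```

```text
t5.35 p [620.46 -74.61  97.71] az -11.58 tz [-7.e-04  4.e-04 -1.e+00] F [-0.95  0.23 -0.72] T [-0.079  0.026 -0.031] w 47.28
t5.45 p [621.02 -75.12  98.53] az -11.61 tz [ 1.2e-03 -1.0e-04 -1.0e+00] F [ 0.33  0.32 -1.19] T [-0.088  0.061  0.016] w 48.01
```

View pics/c_s2.png

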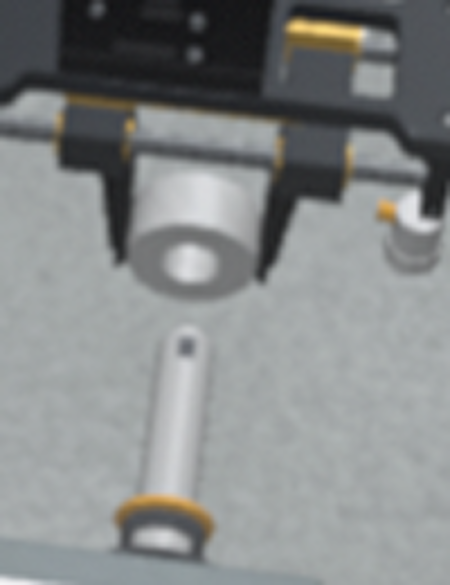

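View pics/c_t2.png

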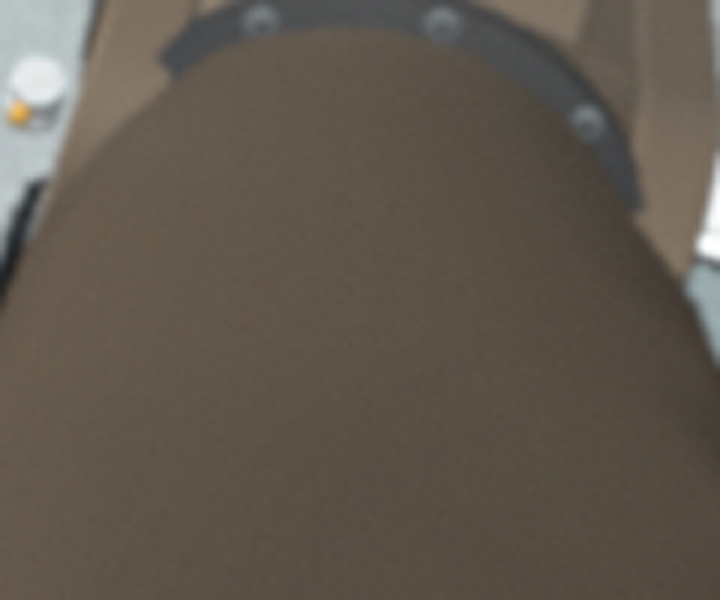

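```bash
python3 -c "
from h import *
u=np.array([.2022,.979,0]);P=np.array([620.8,-75,103.8])
print(proj('side',[P-12*u,P,P-12*u+[0,0,-24],P-38*u,P-80*u]))
for z in (101,105,109):
  a=onz('side',(310,282),z);b=onz('side',(306.5,309),z); 
  at=lambda a,b,y:a[0]+(b[0]-a[0])*(y-a[1])/(b[1]-a[1])
  c=onz('top',(365,207.2),z);d=onz('top',(383,213),z)
  print(z,'side x at y-115,-145',at(a,b,-115),at(a,b,-145),np.degrees(np.arctan2(*(a-b)[:2])),'top',at(c,d,-115),at(c,d,-145),np.degrees(np.arctan2(*(c-d)[:2])),'tips',onz('side',(311.3,272),z),onz('top',(354.5,203.5),z))
crop('pics/c_s.png','pics/c_s3.png',288,232,342,322,6.6)
"
```

```text
[[312.15576351 259.09723264]
 [312.90664519 253.25668077]
 [311.21650899 267.44020144]
 [310.4758224  272.11554209]
 [307.6005321  294.24117923]]
101 side x at y-115,-145 613.8102915916746 607.608852297417 11.679374058168081 top 614.5118212927763 607.5109875196111 13.135532466236954 tips [ 614.83183176 -110.16557211  101.        ] [ 614.53762466 -117.86260137  101.        ]
105 side x at y-115,-145 613.8417019672186 607.640262672961 11.67937405816813 top 613.1838559582548 606.1830221850896 13.135532466236993 tips [ 614.30758507 -112.8529832   105.        ] [ 613.38309461 -117.10453459  105.        ]
109 side x at y-115,-145 613.8731123427627 607.671673048505 11.679374058168177 top 611.8558906237332 604.8550568505681 13.135532466237034 tips [ 613.78333838 -115.54039429  109.        ] [ 612.22856456 -116.34646782  109.        ]
```

View pics/c_s3.png

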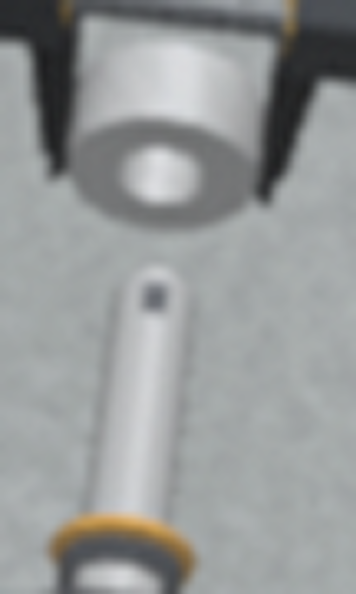

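Request:
send_rows --increments "-0.01 0.001 -0.0028 0 0 0 -0.2; -0.01 0 0 0 0 0 -0.2; -0.01 0 0 0 0 0 -0.2; 0 0 0 0 0 0 -0.2; -0.0025 0 0 0 0 0 -0.2; -0.0025 0 0 0 0 0 -0.2; 0 0 0 0 0 0 -0.2"

```text
clock: 6.15
eef_pos: [615.8, -103.3, 99.7]
tcp_rot: [-2.435, -1.985, 0.0]
wrist_force: [-0.7, -0.8, -0.5]
grip_width: 47.4
```

```bash
python3 -c "
from h import *
st()"
```

```text
t6.15 p [ 615.81 -103.3    99.67] az -11.65 tz [-1.e-04  1.e-04 -1.e+00] F [-0.68 -0.76 -0.53] T [-0.105  0.097  0.029] w 47.40
```

Request:
send_rows --increments "-0.002 0 0 0 0 0 -0.2; -0.002 0 0 0 0 0 -0.2; -0.002 0 0 0 0 0 -0.2; 0 0 0 0 0 0 -0.2"

```text
clock: 6.55
eef_pos: [614.9, -108.1, 99.7]
tcp_rot: [-2.435, -1.984, -0.0]
wrist_force: [-1.1, -0.1, -2.5]
grip_width: 47.5
```

```bash
python3 -c "
from h import *
st();snap('side','d_s');st()
crop('pics/d_s.png','pics/d_s2.png',280,232,342,322,6.6)"
```

```text
t6.55 p [ 614.85 -108.07   99.73] az -11.65 tz [ 0.e+00  1.e-04 -1.e+00] F [-1.1  -0.14 -2.48] T [-0.111  0.078  0.005] w 47.47
t6.60 p [ 614.87 -107.97   99.74] az -11.66 tz [ 0.e+00  1.e-04 -1.e+00] F [-0.69  0.29 -1.49] T [-0.073  0.053  0.059] w 47.49
```

View pics/d_s2.png

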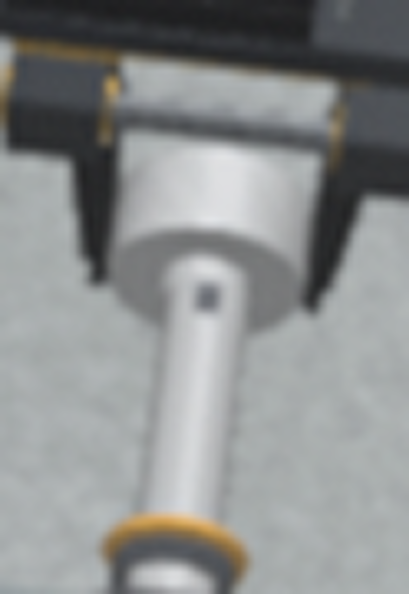

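Request:
send_rows --increments "-0.002 0 0 0 0 0 -0.2; -0.002 0 0 0 0 0 -0.2; -0.002 0 0 0 0 0 -0.2; 0 0 0 0 0 0 -0.2"

```text
clock: 7.0
eef_pos: [613.9, -112.8, 99.7]
tcp_rot: [-2.436, -1.984, -0.0]
wrist_force: [0.9, -0.3, -1.7]
grip_width: 47.7
```

```bash
python3 -c "
from h import *
st()"
```

```text
t7.00 p [ 613.89 -112.83   99.75] az -11.66 tz [ 1.e-04  1.e-04 -1.e+00] F [ 0.9  -0.29 -1.65] T [-0.11   0.051 -0.012] w 47.65
```

Request:
send_rows --increments "-0.002 0 0 0 0 0 -0.2; -0.002 0 0 0 0 0 -0.2; -0.002 0 0 0 0 0 -0.2; 0 0 0 0 0 0 -0.2"

```text
clock: 7.4
eef_pos: [613.0, -117.6, 99.8]
tcp_rot: [2.435, 1.984, 0.0]
wrist_force: [2.0, -1.2, -1.0]
grip_width: 47.6
```

```bash
python3 -c "
from h import *
st()"
```

```text
t7.40 p [ 613.03 -117.55   99.77] az -11.66 tz [ 3.e-04 -1.e-04 -1.e+00] F [ 1.99 -1.23 -1.02] T [-0.165 -0.16  -0.019] w 47.56
```

Request:
send_rows --increments "-0.002 0.0005 0 0 0 0 -0.2; -0.002 0 0 0 0 0 -0.2; -0.002 0 0 0 0 0 -0.2; 0 0 0 0 0 0 -0.2"

```text
clock: 7.8
eef_pos: [612.3, -122.3, 99.7]
tcp_rot: [-2.435, -1.984, 0.0]
wrist_force: [0.3, 0.6, -2.5]
grip_width: 47.6
```

```bash
python3 -c "
from h import *
st()"
```

```text
t7.80 p [ 612.34 -122.31   99.71] az -11.65 tz [-0.  0. -1.] F [ 0.31  0.6  -2.47] T [-0.007 -0.07   0.004] w 47.57
```

Request:
send_rows --increments "-0.004 0 0 0 0 0 -0.2; -0.004 0 0 0 0 0 -0.2; -0.004 0 0 0 0 0 -0.2; 0 0 0 0 0 0 -0.2"

```text
clock: 8.2
eef_pos: [610.3, -132.2, 99.7]
tcp_rot: [2.436, 1.984, -0.0]
wrist_force: [1.0, -1.7, -2.0]
grip_width: 47.7
```

```bash
python3 -c "
from h import *
st()"
```

```text
t8.20 p [ 610.31 -132.22   99.75] az -11.67 tz [ 0.e+00 -3.e-04 -1.e+00] F [ 1.01 -1.73 -2.02] T [-0.36   0.024 -0.013] w 47.66
```

Request:
send_rows --increments "-0.004 0 0 0 0 0 -0.2; -0.004 0 0 0 0 0 -0.2; -0.004 0 0 0 0 0 -0.2; -0.004 0 0 0 0 0 -0.2; -0.004 0 0 0 0 0 -0.2; 0 0 0 0 0 0 -0.2"

```text
clock: 8.8
eef_pos: [607.0, -147.7, 99.7]
tcp_rot: [-2.436, -1.984, 0.0]
wrist_force: [0.8, -0.2, -2.0]
grip_width: 47.9
```

```bash
python3 -c "
from h import *
st();snap('side','e_s')
crop('pics/e_s.png','pics/e_s2.png',270,232,350,332,6)"
```

```text
t8.80 p [ 607.   -147.72   99.71] az -11.67 tz [-3.e-04 -1.e-04 -1.e+00] F [ 0.78 -0.23 -2.01] T [-0.104  0.09   0.01 ] w 47.89
```

View pics/e_s2.png

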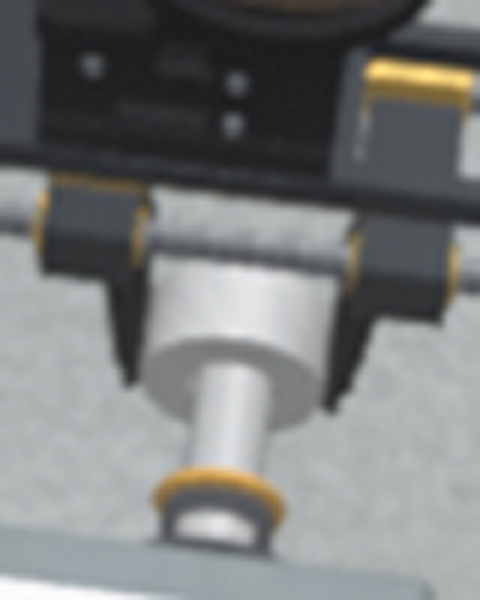

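Request:
send_rows --increments "-0.005 0 0 0 0 0 -0.2; -0.005 0 0 0 0 0 -0.2; -0.005 0 0 0 0 0 -0.2; -0.005 0 0 0 0 0 -0.2; -0.005 0 0 0 0 0 -0.2; 0 0 0 0 0 0 -0.2"

```text
clock: 9.45
eef_pos: [603.1, -167.3, 99.7]
tcp_rot: [2.436, 1.984, 0.0]
wrist_force: [-1.0, 0.3, -1.9]
grip_width: 47.7
```

```bash
python3 -c "
from h import *
st()"
```

```text
t9.45 p [ 603.08 -167.32   99.74] az -11.68 tz [ 1.e-04  0.e+00 -1.e+00] F [-1.01  0.26 -1.88] T [-0.048  0.057 -0.025] w 47.70
```

Request:
send_rows --increments "-0.002 0 0 0 0 0 -0.2; -0.002 0 0 0 0 0 -0.2; 0 0 0 0 0 0 -0.2"

```text
clock: 9.75
eef_pos: [602.5, -170.0, 99.7]
tcp_rot: [-2.435, -1.985, -0.0]
wrist_force: [0.4, -0.5, -2.2]
grip_width: 47.8
```

```bash
python3 -c "
from h import *
st()"
```

```text
t9.75 p [ 602.52 -170.     99.72] az -11.65 tz [ 0.e+00  1.e-04 -1.e+00] F [ 0.38 -0.49 -2.19] T [-0.115  0.074 -0.099] w 47.84
```

Request:
send_rows --increments "-0.002 0 0 0 0 0 -0.2; -0.002 0 0 0 0 0 -0.2; 0 0 0 0 0 0 -0.2"

```text
clock: 10.05
eef_pos: [601.8, -173.2, 99.7]
tcp_rot: [-2.436, -1.984, -0.0]
wrist_force: [0.2, -0.0, -2.3]
grip_width: 47.4
```

```bash
python3 -c "
from h import *
st()"
```

```text
t10.05 p [ 601.84 -173.2    99.74] az -11.66 tz [ 1.e-04  0.e+00 -1.e+00] F [ 0.18 -0.04 -2.25] T [-0.092  0.046  0.036] w 47.43
```

Request:
send_rows --increments "-0.002 0 0 0 0 0 -0.2; -0.002 0 0 0 0 0 -0.2; 0 0 0 0 0 0 -0.2"

```text
clock: 10.35
eef_pos: [601.2, -176.3, 99.7]
tcp_rot: [2.436, 1.984, 0.0]
wrist_force: [0.7, -0.6, -1.5]
grip_width: 47.5
```

```bash
python3 -c "
from h import *
st()
snap('side','f_s')
crop('pics/f_s.png','pics/f_s2.png',270,232,350,332,6)"
```

```text
t10.35 p [ 601.21 -176.35   99.75] az -11.66 tz [ 1.e-04  1.e-04 -1.e+00] F [ 0.7  -0.56 -1.53] T [-0.084  0.095 -0.042] w 47.53
```

View pics/f_s2.png

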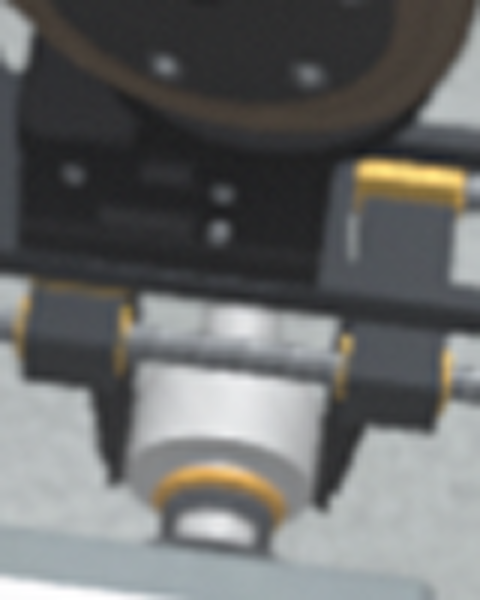

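Request:
send_rows --increments "-0.002 0 0 0 0 0 -0.2; -0.002 0 0 0 0 0 -0.2; 0 0 0 0 0 0 -0.2; 0 0 0 0 0 0 -0.2"

```text
clock: 10.8
eef_pos: [600.6, -179.4, 99.7]
tcp_rot: [-2.435, -1.984, -0.0]
wrist_force: [-0.0, -0.3, -1.9]
grip_width: 47.8
```

```bash
python3 -c "
from h import *
st()"
```

```text
t10.80 p [ 600.56 -179.38   99.74] az -11.65 tz [ 0.e+00  1.e-04 -1.e+00] F [-0.01 -0.31 -1.91] T [-0.031  0.001 -0.004] w 47.83
```

Request:
send_rows --increments "-0.002 0 0 0 0 0 -0.2; -0.002 0 0 0 0 0 -0.2; 0 0 0 0 0 0 -0.2; 0 0 0 0 0 0 -0.2"

```text
clock: 11.2
eef_pos: [600.0, -182.2, 99.7]
tcp_rot: [-2.435, -1.984, -0.0]
wrist_force: [0.4, 3.2, -0.9]
grip_width: 47.7
```

```bash
python3 -c "
from h import *
st()"
```

```text
t11.20 p [ 599.95 -182.25   99.72] az -11.65 tz [ 0.e+00  3.e-04 -1.e+00] F [ 0.44  3.22 -0.9 ] T [ 0.365 -0.036 -0.084] w 47.67
```

Request:
send_rows --increments "0.001 0 0 0 0 0 -0.1; 0 0 0 0 0 0 0.1; 0 0 0 0 0 0 0.4; 0 0 0 0 0 0 0.5; 0 0 -0.02 0 0 0 0.5; 0 0 -0.04 0 0 0 0.5; 0 0 -0.04 0 0 0 0.5; 0 0 0 0 0 0 0.5" --newtons 10

```text
clock: 12.0
eef_pos: [601.6, -182.4, 184.0]
tcp_rot: [2.431, 1.981, 0.005]
wrist_force: [0.1, -0.9, 0.1]
grip_width: 71.4
```

```bash
python3 -c "
from h import *
st();plan(479.5,146.5,168,-2.05,9)"
```

```text
t12.00 p [ 601.62 -182.36  184.03] az -11.65 tz [ 0.0064 -0.0027 -1.    ] F [ 0.11 -0.9   0.13] T [-0.128  0.051  0.022] w 71.42
dist/row 39.018355132051056 deg/row 1.0672293971287727
0.0413 -0.0258 0.0020 0.0002 0.0001 -0.0059
0.0418 -0.0251 0.0020 0.0002 0.0001 -0.0059
0.0422 -0.0243 0.0021 0.0002 0.0001 -0.0059
0.0427 -0.0235 0.0021 0.0002 0.0001 -0.0059
0.0431 -0.0227 0.0021 0.0002 0.0001 -0.0059
0.0435 -0.0219 0.0021 0.0002 0.0001 -0.0059
0.0439 -0.0211 0.0022 0.0002 0.0001 -0.0059
0.0443 -0.0203 0.0022 0.0002 0.0001 -0.0059
0.0447 -0.0194 0.0022 0.0002 0.0001 -0.0059
```

Request:
send_rows --increments "0.0413 -0.0258 0.002 0 0 -0.006 0.6; 0.0418 -0.0251 0.002 0 0 -0.006 0.6; 0.0422 -0.0243 0.002 0 0 -0.006 0.6; 0.0427 -0.0235 0.002 0 0 -0.006 0.6; 0.0431 -0.0227 0.002 0 0 -0.006 0.6; 0.0435 -0.0219 0.002 0 0 -0.006 0.6; 0.0439 -0.0211 0.002 0 0 -0.006 0.6; 0.0443 -0.0203 0.002 0 0 -0.006 0.6"

```text
clock: 12.8
eef_pos: [490.2, 111.7, 166.5]
tcp_rot: [-2.278, -2.163, 0.0]
wrist_force: [0.3, 0.1, 0.0]
grip_width: 76.1
```

Request:
send_rows --increments "0.0447 -0.0194 0.002 0 0 -0.0055 0.6; 0 0 0 0 0 0 0.6; 0 0 0 0 0 0 0.6"

```text
clock: 13.1
eef_pos: [477.3, 147.5, 165.1]
tcp_rot: [-2.258, -2.184, 0.0]
wrist_force: [-0.5, -0.5, -0.7]
grip_width: 76.1
```

```bash
python3 -c "
from h import *
snap('side','g_s');snap('top','g_t');st();plan(480,147,59.5,-2.05,4)
crop('pics/g_s.png','pics/g_s2.png',190,110,350,330,2.7)
crop('pics/g_t.png','pics/g_t2.png',130,180,430,300,2.6)"
```

```text
t13.20 p [477.85 146.36 165.16] az -2.05 tz [ 0.e+00 -1.e-04 -1.e+00] F [0.04 0.75 0.69] T [-0.1    0.077 -0.05 ] w 76.03
dist/row 26.4214015132621 deg/row 0.0016412267174747406
0.0002 0.0007 0.0330 0.0000 0.0000 -0.0000
0.0002 0.0007 0.0330 0.0000 0.0000 -0.0000
0.0002 0.0007 0.0330 0.0000 0.0000 -0.0000
0.0002 0.0007 0.0330 0.0000 0.0000 -0.0000
```

View pics/g_s2.png

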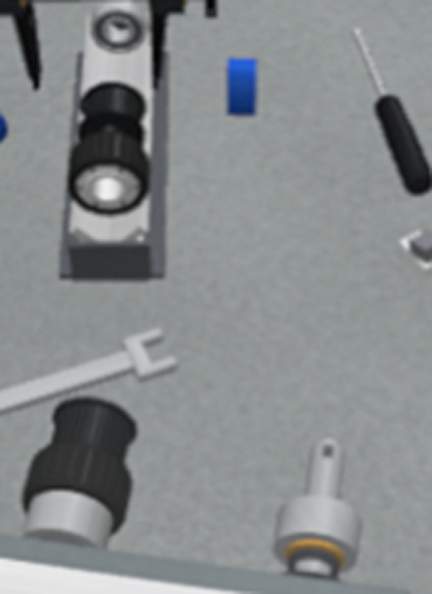

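View pics/g_t2.png

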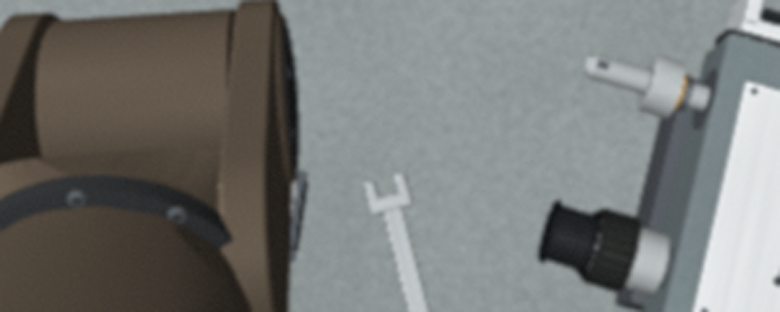

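Request:
send_rows --increments "0.0002 0.001 0.033 0 0 0 0.5; 0.0002 0.001 0.033 0 0 0 0.5; 0.0002 0.0007 0.033 0 0 0 0.5; 0 0 0.016 0 0 0 0.5; 0 0 0.0165 0 0 0 0.5; 0 0 0 0 0 0 0.5; 0 0 0 0 0 0 0.4"

```text
clock: 13.9
eef_pos: [480.1, 146.7, 60.2]
tcp_rot: [-2.262, -2.18, 0.0]
wrist_force: [0.9, 0.1, -0.3]
grip_width: 68.1
```

Request:
send_rows --increments "0 0 0 0 0 0 0.2; 0 0 0 0 0 0 0.1; 0 0 0 0 0 0 0.1; 0 0 0 0 0 0 0.1" --newtons 8

```text
clock: 14.3
eef_pos: [480.6, 147.4, 60.8]
tcp_rot: [2.259, 2.181, 0.003]
wrist_force: [2.6, -2.9, 4.6]
grip_width: 60.1
```

```bash
python3 -c "
from h import *
st()"
```

```text
t14.30 p [480.59 147.41  60.84] az -2.01 tz [ 2.3e-03  2.0e-04 -1.0e+00] F [ 2.58 -2.85  4.62] T [-0.582 -0.492  0.021] w 60.10
```

Request:
send_rows --increments "-0.0006 0.0007 -0.0012 0 0 0 0.1; 0 0 0 0 0 0 0.1; 0 0 0 0 0 0 0.1" --newtons 8

```text
clock: 14.6
eef_pos: [480.2, 147.0, 61.2]
tcp_rot: [-2.26, -2.182, -0.0]
wrist_force: [1.9, -0.9, 1.4]
grip_width: 59.8
```

```bash
python3 -c "
from h import *
st()"
```

```text
t14.60 p [480.25 146.99  61.16] az -2.02 tz [ 1.e-04  1.e-04 -1.e+00] F [ 1.87 -0.9   1.36] T [-0.172 -0.185 -0.041] w 59.80
```

Request:
send_rows --increments "0 0 0 0 0 0 0; 0 0 0 0 0 0 0; 0 0 -0.01 0 0 0 0; 0 0 -0.03 0 0 0 0; 0 0 -0.045 0 0 0 0; 0 0 -0.035 0 0 0 0; 0 0 0 0 0 0 0" --newtons 35

```text
clock: 15.3
eef_pos: [481.1, 147.2, 160.3]
tcp_rot: [2.258, 2.18, 0.006]
wrist_force: [0.7, -0.3, -3.4]
grip_width: 59.7
```

```bash
python3 -c "
from h import *
st();plan(623,-70,150,-11.66,6)"
```

```text
t15.30 p [481.06 147.18 160.29] az -2.01 tz [ 4.6e-03  9.0e-04 -1.0e+00] F [ 0.71 -0.32 -3.41] T [-0.086  0.053 -0.003] w 59.67
dist/row 43.27579884864719 deg/row 1.6093446429840037
-0.0442 0.0311 0.0022 0.0002 -0.0001 0.0089
-0.0433 0.0324 0.0022 0.0002 -0.0001 0.0089
-0.0424 0.0336 0.0022 0.0002 -0.0001 0.0089
-0.0414 0.0347 0.0022 0.0002 -0.0001 0.0089
-0.0404 0.0359 0.0022 0.0002 -0.0001 0.0089
-0.0394 0.0370 0.0022 0.0002 -0.0001 0.0089
```

Request:
send_rows --increments "-0.0442 0.0311 0.0018 0 0 0.0089 0; -0.0433 0.0324 0.0018 0 0 0.0089 0; -0.0424 0.0336 0.0018 0 0 0.0089 0; -0.0414 0.0347 0.0018 0 0 0.0089 0; -0.0404 0.0359 0.0018 0 0 0.0089 0; -0.0394 0.037 0.0018 0 0 0.0089 0; 0 0 0 0 0 0 0; 0 0 0 0 0 0 0"

```text
clock: 16.1
eef_pos: [621.3, -70.8, 146.6]
tcp_rot: [-2.434, -1.981, 0.003]
wrist_force: [0.2, 0.2, -2.3]
grip_width: 59.8
```

```bash
python3 -c "
from h import *
st();snap('side','h_s');crop('pics/h_s.png','pics/h_s2.png',190,70,360,220,4.5);plan(623,-70,94.1,-11.66,3)"
```

```text
t16.10 p [621.34 -70.84 146.63] az -11.71 tz [-3.2e-03  9.0e-04 -1.0e+00] F [ 0.21  0.23 -2.27] T [-0.105  0.096 -0.018] w 59.84
dist/row 17.66952156745635 deg/row 0.0561979405698847
0.0001 0.0008 0.0221 -0.0003 -0.0000 0.0000
0.0001 0.0008 0.0221 -0.0003 -0.0000 0.0000
0.0001 0.0008 0.0221 -0.0003 -0.0000 0.0000
```

View pics/h_s2.png

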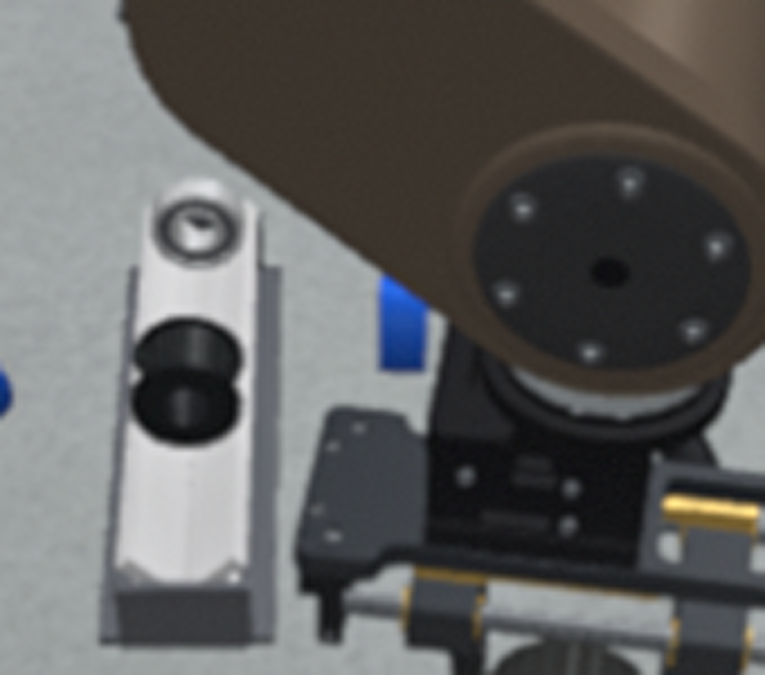

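```bash
python3 -c "
from h import *
im=cv2.imread('pics/h_s.png')[135:175,212:250].astype(float)
im=np.clip((im/90)**.6*255,0,255).astype('uint8')
cv2.imwrite('pics/h_s3.png',cv2.resize(im,None,fx=14,fy=14,interpolation=cv2.INTER_CUBIC))"
```

```text
(no output)
```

View pics/h_s3.png

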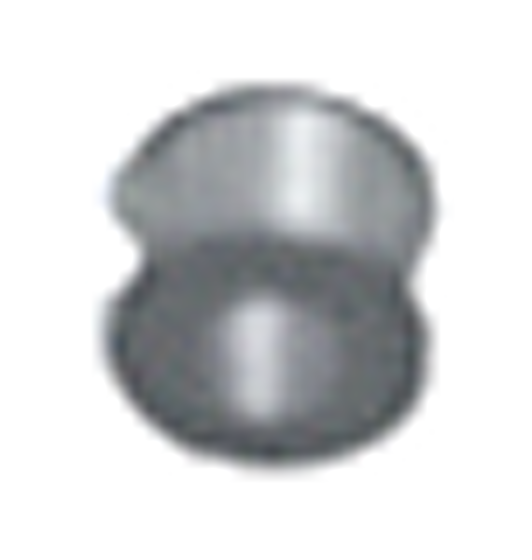

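Request:
send_rows --increments "0 0.0007 0.022 0 0 0 0; 0 0.0007 0.022 0 0 0 0; 0 0.0006 0.021 0 0 0 0; 0 0 0 0 0 0 0; 0 0 0 0 0 0 0"

```text
clock: 16.65
eef_pos: [623.4, -69.7, 96.6]
tcp_rot: [-2.433, -1.986, 0.001]
wrist_force: [0.0, -0.5, -1.8]
grip_width: 59.5
```

```bash
python3 -c "
from h import *
st();snap('side','i_s');crop('pics/i_s.png','pics/i_s2.png',270,200,370,330,4.5)"
```

```text
t16.65 p [623.42 -69.68  96.64] az -11.56 tz [-7.e-04  3.e-04 -1.e+00] F [ 0.04 -0.52 -1.81] T [-0.106  0.082 -0.045] w 59.49
```

View pics/i_s2.png

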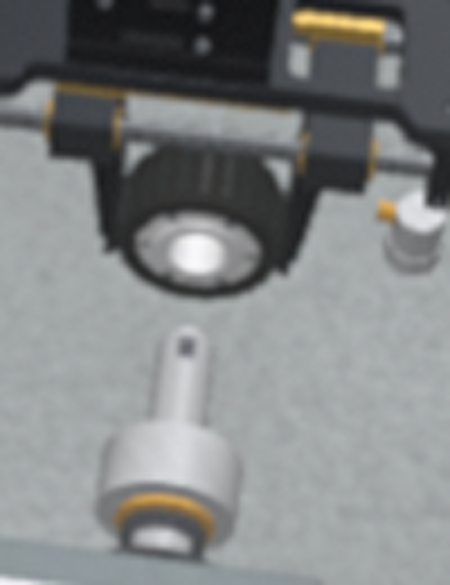

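Request:
send_rows --increments "-0.012 -0.0003 0.0028 0 0 0 0; -0.012 0 0 0 0 0 0; -0.012 0 0 0 0 0 0; 0 0 0 0 0 0 0; 0 0 0 0 0 0 0"

```text
clock: 17.2
eef_pos: [617.7, -99.3, 94.4]
tcp_rot: [2.436, 1.984, 0.0]
wrist_force: [0.1, 0.2, -1.8]
grip_width: 60.0
```

```bash
python3 -c "
from h import *
st()"
```

```text
t17.20 p [617.68 -99.31  94.39] az -11.69 tz [ 2.e-04  1.e-04 -1.e+00] F [ 0.09  0.19 -1.81] T [-0.064  0.06  -0.048] w 60.01
```

Request:
send_rows --increments "-0.002 -0.0006 0 0 0 0 0; -0.002 0 0 0 0 0 0; -0.002 0 0 0 0 0 0; -0.002 0 0 0 0 0 0; 0 0 0 0 0 0 0"

```text
clock: 17.7
eef_pos: [616.0, -105.0, 94.2]
tcp_rot: [-2.435, -1.985, -0.0]
wrist_force: [0.7, 0.5, -2.0]
grip_width: 59.8
```

```bash
python3 -c "
from h import *
st()"
```

```text
t17.70 p [ 615.96 -105.04   94.21] az -11.63 tz [ 0.e+00  1.e-04 -1.e+00] F [ 0.65  0.54 -1.97] T [-0.121  0.075 -0.001] w 59.75
```

Request:
send_rows --increments "-0.002 0 0 0 0 0 0; -0.002 0 0 0 0 0 0; -0.002 0 0 0 0 0 0; -0.002 0 0 0 0 0 0; 0 0 0 0 0 0 0"

```text
clock: 18.2
eef_pos: [614.6, -111.4, 94.2]
tcp_rot: [-2.435, -1.985, -0.0]
wrist_force: [0.7, 0.2, -2.0]
grip_width: 59.3
```

```bash
python3 -c "
from h import *
st()"
```

```text
t18.20 p [ 614.64 -111.43   94.2 ] az -11.64 tz [ 0.e+00  1.e-04 -1.e+00] F [ 0.67  0.21 -2.03] T [-0.088  0.071 -0.075] w 59.32
```

Request:
send_rows --increments "-0.003 0 0 0 0 0 0; -0.003 0 0 0 0 0 0; -0.003 0 0 0 0 0 0; -0.003 0 0 0 0 0 0; 0 0 0 0 0 0 0"

```text
clock: 18.7
eef_pos: [612.7, -121.1, 94.2]
tcp_rot: [2.435, 1.985, -0.0]
wrist_force: [0.7, -1.2, -1.8]
grip_width: 60.0
```

```bash
python3 -c "
from h import *
st()"
```

```text
t18.70 p [ 612.74 -121.09   94.24] az -11.64 tz [ 1.e-04 -3.e-04 -1.e+00] F [ 0.73 -1.19 -1.84] T [-0.265 -0.009  0.025] w 59.97
```

Request:
send_rows --increments "-0.004 0 0 0 0 0 0; -0.004 0 0 0 0 0 0; -0.004 0 0 0 0 0 0; -0.004 0 0 0 0 0 0; -0.004 0 0 0 0 0 0; 0 0 0 0 0 0 0"

```text
clock: 19.3
eef_pos: [609.4, -136.9, 94.2]
tcp_rot: [2.435, 1.984, -0.0]
wrist_force: [0.6, -1.9, -1.2]
grip_width: 59.5
```

```bash
python3 -c "
from h import *
st()"
```

```text
t19.30 p [ 609.44 -136.93   94.24] az -11.65 tz [ 1.e-04 -3.e-04 -1.e+00] F [ 0.63 -1.87 -1.21] T [-0.411 -0.018 -0.048] w 59.45
```

Request:
send_rows --increments "-0.004 0 0 0 0 0 0; -0.004 0 0 0 0 0 0; -0.004 0 0 0 0 0 0; -0.002 0 0 0 0 0 0; 0 0 0 0 0 0 0; 0 0 0 0 0 0 0"

```text
clock: 19.9
eef_pos: [607.1, -147.7, 94.2]
tcp_rot: [2.435, 1.985, -0.001]
wrist_force: [-0.1, -2.9, -2.1]
grip_width: 59.8
```

```bash
python3 -c "
from h import *
st();snap('side','j_s');crop('pics/j_s.png','pics/j_s2.png',270,200,370,330,4.5)"
```

```text
t19.90 p [ 607.15 -147.67   94.22] az -11.63 tz [-2.e-04 -4.e-04 -1.e+00] F [-0.11 -2.86 -2.08] T [-0.64   0.177 -0.084] w 59.79
```

View pics/j_s2.png

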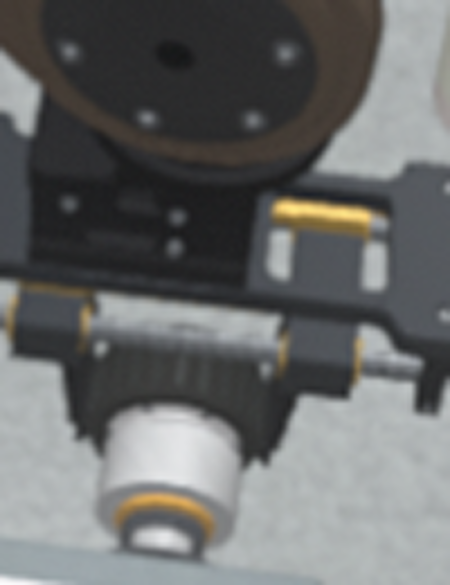

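Request:
send_rows --increments "-0.002 0 0 0 0 0 0; -0.002 0 0 0 0 0 0; 0 0 0 0 0 0 0; 0 0 0 0 0 0 0"

```text
clock: 20.35
eef_pos: [606.6, -150.3, 94.2]
tcp_rot: [-2.435, -1.985, -0.0]
wrist_force: [0.9, 0.1, -1.6]
grip_width: 59.6
```

```bash
python3 -c "
from h import *
st()"
```

```text
t20.35 p [ 606.61 -150.3    94.22] az -11.63 tz [ 0.e+00  2.e-04 -1.e+00] F [ 0.87  0.07 -1.58] T [-0.125  0.103 -0.051] w 59.57
```

Request:
send_rows --increments "-0.002 0 0 0 0 0 0; -0.002 0 0 0 0 0 0; 0 0 0 0 0 0 0; 0 0 0 0 0 0 0"

```text
clock: 20.75
eef_pos: [606.0, -153.5, 94.2]
tcp_rot: [-2.435, -1.985, -0.0]
wrist_force: [-0.1, 0.1, -1.6]
grip_width: 60.1
```

```bash
python3 -c "
from h import *
st()"
```

```text
t20.75 p [ 605.98 -153.5    94.21] az -11.64 tz [ 1.e-04  1.e-04 -1.e+00] F [-0.15  0.1  -1.64] T [ 0.002  0.046 -0.024] w 60.08
```

Request:
send_rows --increments "-0.002 0 0 0 0 0 0; -0.002 0 0 0 0 0 0; 0 0 0 0 0 0 0; 0 0 0 0 0 0 0"

```text
clock: 21.15
eef_pos: [605.4, -156.6, 94.2]
tcp_rot: [-2.435, -1.985, -0.0]
wrist_force: [0.7, 2.8, -2.0]
grip_width: 59.7
```

```bash
python3 -c "
from h import *
st();snap('side','k_s');crop('pics/k_s.png','pics/k_s2.png',270,220,350,330,5)"
```

```text
t21.15 p [ 605.38 -156.56   94.24] az -11.63 tz [ 1.e-04  2.e-04 -1.e+00] F [ 0.7   2.82 -2.04] T [ 0.458 -0.054 -0.068] w 59.75
```

View pics/k_s2.png

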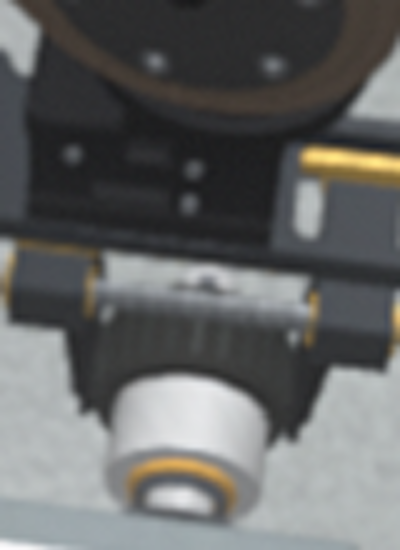

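Request:
send_rows --increments "0.0005 0 0 0 0 0 0.2; 0 0 0 0 0 0 0.4; 0 0 0 0 0 0 0.6; 0 0 0 0 0 0 0.6; 0 0 -0.02 0 0 0 0.6; 0 0 -0.04 0 0 0 0.6; 0 0 -0.04 0 0 0 0.6; 0 0 0 0 0 0 0.6" --newtons 10

```text
clock: 22.0
eef_pos: [607.0, -157.0, 178.5]
tcp_rot: [2.43, 1.981, 0.005]
wrist_force: [0.4, 1.2, -0.2]
grip_width: 76.4
```

```bash
python3 -c "
from h import *
st();plan(481.7,208.5,165,-2.05,10)"
```

```text
t22.00 p [ 606.98 -156.97  178.47] az -11.63 tz [ 0.0064 -0.0025 -1.    ] F [ 0.41  1.18 -0.22] T [-0.091  0.032 -0.025] w 76.36
dist/row 38.657796858539655 deg/row 0.9587069386018628
0.0416 -0.0246 0.0015 0.0002 0.0001 -0.0053
0.0420 -0.0239 0.0015 0.0002 0.0001 -0.0053
0.0424 -0.0232 0.0015 0.0002 0.0001 -0.0053
0.0428 -0.0224 0.0015 0.0002 0.0001 -0.0053
0.0431 -0.0217 0.0016 0.0002 0.0001 -0.0053
0.0435 -0.0210 0.0016 0.0002 0.0001 -0.0053
0.0438 -0.0203 0.0016 0.0002 0.0001 -0.0053
0.0442 -0.0195 0.0016 0.0002 0.0001 -0.0053
0.0445 -0.0188 0.0016 0.0002 0.0001 -0.0053
0.0448 -0.0180 0.0017 0.0002 0.0001 -0.0053
```

```bash
python3 -c "
from h import *
q=onz('side',(212+268/14,135+350/14),66.8);print(q,q[1]+18)
q=onz('side',(212+270/14,135+85/14),66.8+26);print('back top edge',q,q[1]-18)"
```

```text
[482.60147106 194.35574892  66.8       ] 212.35574892059594
back top edge [484.044858   223.28432077  92.8       ] 205.28432076572756
```

Request:
send_rows --increments "0.0416 -0.0246 0.0013 0 0 -0.0053 0.5; 0.042 -0.0239 0.0013 0 0 -0.0053 0.5; 0.0424 -0.0232 0.0013 0 0 -0.0053 0.5; 0.0428 -0.0224 0.0013 0 0 -0.0053 0.5; 0.0431 -0.0217 0.0013 0 0 -0.0053 0.5; 0.0435 -0.021 0.0013 0 0 -0.0053 0.5; 0.0438 -0.0203 0.0013 0 0 -0.0053 0.5; 0.0442 -0.0195 0.0013 0 0 -0.0053 0.5"

```text
clock: 22.8
eef_pos: [504.3, 137.4, 165.4]
tcp_rot: [-2.297, -2.143, 0.001]
wrist_force: [0.7, 0.7, -0.1]
grip_width: 71.1
```

Request:
send_rows --increments "0.0445 -0.0185 0.0013 0 0 -0.0053 0.5; 0.0448 -0.015 0.0013 0 0 -0.0053 0.5; 0 0 0 0 0 0 0.5; 0 0 0 0 0 0 0.5"

```text
clock: 23.2
eef_pos: [482.4, 209.6, 163.4]
tcp_rot: [-2.26, -2.182, 0.001]
wrist_force: [0.0, 0.0, 0.7]
grip_width: 71.2
```

```bash
python3 -c "
from h import *
st();snap('side','l_s');snap('top','l_t');st();plan(482,208.5,59,-2.05,4)
crop('pics/l_s.png','pics/l_s2.png',190,90,350,330,2.5)
crop('pics/l_t.png','pics/l_t2.png',330,170,430,300,4)"
```

```text
t23.20 p [482.41 209.56 163.39] az -1.99 tz [-4.e-04 -3.e-04 -1.e+00] F [0.02 0.05 0.72] T [-0.074  0.06   0.   ] w 71.22
t23.30 p [482.95 208.46 163.57] az -2.12 tz [-2.e-04 -2.e-04 -1.e+00] F [-0.2  -0.46 -0.62] T [-0.121  0.031  0.001] w 71.67
dist/row 26.144512708967998 deg/row 0.018640108172543565
0.0000 -0.0003 0.0327 -0.0000 0.0000 -0.0001
0.0000 -0.0003 0.0327 -0.0000 0.0000 -0.0001
0.0000 -0.0003 0.0327 -0.0000 0.0000 -0.0001
0.0000 -0.0003 0.0327 -0.0000 0.0000 -0.0001
```

View pics/l_s2.png

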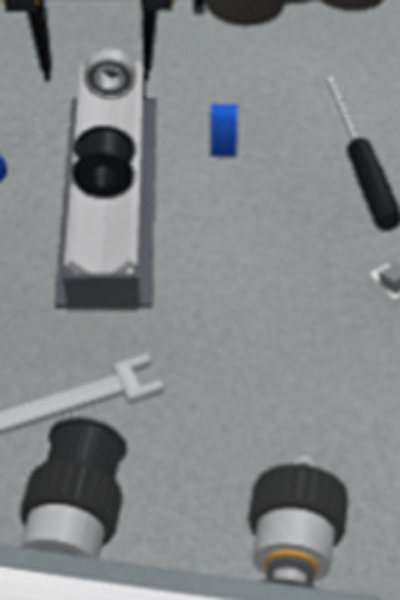

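View pics/l_t2.png

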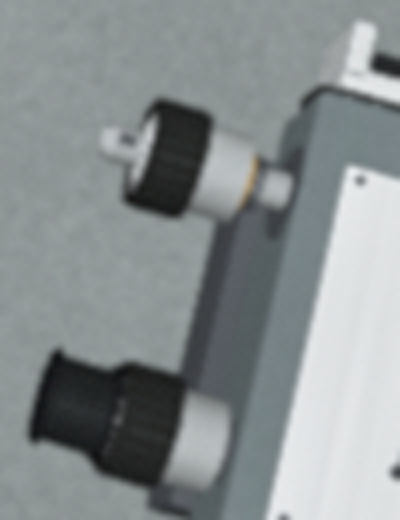

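Request:
send_rows --increments "0 -0.0006 0.033 0 0 0 0.4; 0 0 0.033 0 0 0 0.4; 0 0 0.033 0 0 0 0.3; 0 0 0.016 0 0 0 0.3; 0 0 0.016 0 0 0 0.3; 0 0 0 0 0 0 0.3; 0 0 0 0 0 0 0.2"

```text
clock: 24.0
eef_pos: [482.7, 209.1, 59.5]
tcp_rot: [2.262, 2.18, 0.001]
wrist_force: [0.0, 0.9, -0.4]
grip_width: 59.1
```

```bash
python3 -c "
from h import *
st()"
```

```text
t24.00 p [482.72 209.06  59.5 ] az -2.11 tz [ 5.e-04  2.e-04 -1.e+00] F [ 0.02  0.86 -0.4 ] T [-0.037  0.049 -0.006] w 59.09
```

Request:
send_rows --increments "-0.001 -0.0004 0 0 0 0 0.1; 0 0 0 0 0 0 0; 0 0 0 0 0 0 -0.1; 0 0 0 0 0 0 -0.2; 0 0 0 0 0 0 -0.2" --newtons 8

```text
clock: 24.5
eef_pos: [482.6, 208.5, 59.6]
tcp_rot: [2.261, 2.18, 0.002]
wrist_force: [2.7, -0.7, 6.8]
grip_width: 47.8
```

```bash
python3 -c "
from h import *
st()"
```

```text
t24.50 p [482.61 208.51  59.6 ] az -2.08 tz [ 1.8e-03  5.0e-04 -1.0e+00] F [ 2.75 -0.71  6.78] T [-0.324 -0.41   0.001] w 47.79
```

Request:
send_rows --increments "0 0 -0.0012 0 0 0 -0.2; 0 0 0 0 0 0 -0.2; 0 0 0 0 0 0 -0.2" --newtons 8

```text
clock: 24.8
eef_pos: [482.2, 208.5, 60.1]
tcp_rot: [2.261, 2.18, 0.001]
wrist_force: [3.5, -0.2, 3.1]
grip_width: 48.2
```

```bash
python3 -c "
from h import *
st();snap('side','m_s')
im=cv2.imread('pics/m_s.png')[110:190,190:270].astype(float)
im=np.clip((im/140)**.6*255,0,255).astype('uint8')
cv2.imwrite('pics/m_s2.png',cv2.resize(im,None,fx=7,fy=7,interpolation=cv2.INTER_CUBIC))"
```

```text
t24.80 p [482.2  208.49  60.08] az -2.09 tz [ 6.e-04  3.e-04 -1.e+00] F [ 3.48 -0.21  3.08] T [-0.182 -0.509  0.002] w 48.19
```

View pics/m_s2.png

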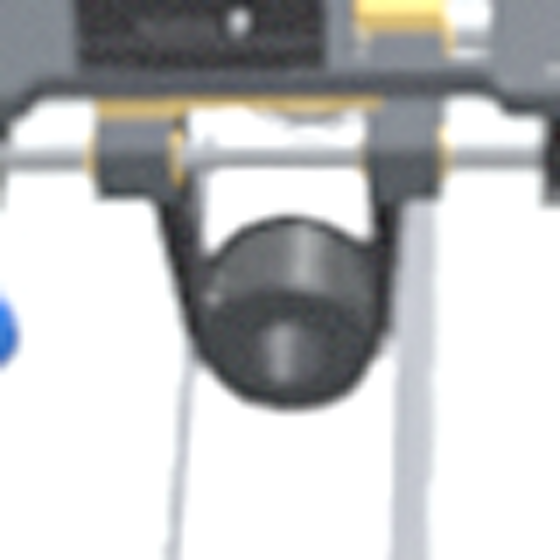

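Request:
send_rows --increments "0 0.0008 0 0 0 0 0.25; 0 0 0 0 0 0 0.25; 0.004 0 0 0 0 0 0.25; 0 0 0 0 0 0 0.1; 0 0 0 0 0 0 -0.2; 0 0 0 0 0 0 -0.2; 0 0 0 0 0 0 -0.2" --newtons 8

```text
clock: 25.55
eef_pos: [482.7, 211.6, 60.0]
tcp_rot: [-2.262, -2.181, -0.0]
wrist_force: [0.2, 0.2, -0.7]
grip_width: 44.8
```

```bash
python3 -c "
from h import *
st()"
```

```text
t25.55 p [482.72 211.57  59.97] az -2.09 tz [ 0.e+00  1.e-04 -1.e+00] F [ 0.24  0.21 -0.67] T [-0.027  0.02   0.016] w 44.83
```

Request:
send_rows --increments "0 0 0 0 0 0 -0.4; 0 0 0 0 0 0 -0.4; 0 0 -0.01 0 0 0 -0.4; 0 0 -0.03 0 0 0 -0.4; 0 0 -0.045 0 0 0 -0.4; 0 0 -0.035 0 0 0 -0.4; 0 0 0 0 0 0 -0.4" --newtons 40

```text
clock: 26.25
eef_pos: [484.0, 212.0, 159.8]
tcp_rot: [2.259, 2.179, 0.009]
wrist_force: [0.7, 1.0, -1.0]
grip_width: 44.4
```

```bash
python3 -c "
from h import *
st();plan(624,-67,152,-11.66,8)"
```

```text
t26.25 p [483.96 212.   159.83] az -2.08 tz [ 0.0058  0.0018 -1.    ] F [ 0.69  0.99 -0.98] T [-0.088  0.059  0.019] w 44.42
dist/row 39.034530420987 deg/row 1.1978333431426715
-0.0428 0.0234 0.0013 0.0002 -0.0001 0.0067
-0.0423 0.0243 0.0013 0.0002 -0.0001 0.0067
-0.0418 0.0252 0.0013 0.0002 -0.0001 0.0067
-0.0412 0.0261 0.0013 0.0002 -0.0001 0.0067
-0.0407 0.0269 0.0013 0.0002 -0.0001 0.0067
-0.0401 0.0278 0.0012 0.0002 -0.0001 0.0067
-0.0395 0.0286 0.0012 0.0002 -0.0001 0.0067
-0.0389 0.0294 0.0012 0.0002 -0.0001 0.0067
```

Request:
send_rows --increments "-0.0428 0.0234 0.0009 0 0 0.0067 -0.4; -0.0423 0.0243 0.0009 0 0 0.0067 -0.4; -0.0418 0.0252 0.0009 0 0 0.0067 -0.4; -0.0412 0.0261 0.0009 0 0 0.0067 -0.4; -0.0407 0.0269 0.0009 0 0 0.0067 -0.4; -0.04 0.0278 0.0009 0 0 0.0067 -0.4; -0.0395 0.0286 0.0009 0 0 0.0067 -0.4; -0.039 0.0294 0.0009 0 0 0.0067 -0.4"

```text
clock: 27.05
eef_pos: [622.5, -69.1, 149.6]
tcp_rot: [-2.437, -1.981, 0.001]
wrist_force: [0.6, 0.2, -1.4]
grip_width: 45.0
```

Request:
send_rows --increments "0 0 0 0 0 0 -0.4; 0 0 0 0 0 0 -0.4; 0 0 0.022 0 0 0 -0.4; 0 0 0.022 0 0 0 -0.4; 0 0 0.016 0 0 0 -0.4; 0 0 0 0 0 0 -0.4; 0 0 0 0 0 0 -0.4"

```text
clock: 27.75
eef_pos: [622.4, -67.1, 102.4]
tcp_rot: [-2.436, -1.983, 0.0]
wrist_force: [-0.0, -0.6, -0.7]
grip_width: 44.7
```

```bash
python3 -c "
from h import *
st();snap('side','n_s');st()
im=cv2.imread('pics/n_s.png')[215:320,270:370].astype(float)
im=np.clip((im/180)**.6*255,0,255).astype('uint8')
cv2.imwrite('pics/n_s2.png',cv2.resize(im,None,fx=5.5,fy=5.5,interpolation=cv2.INTER_CUBIC))"
```

```text
t27.75 p [622.41 -67.09 102.45] az -11.70 tz [-2.e-04  2.e-04 -1.e+00] F [-0.02 -0.63 -0.72] T [-0.127  0.069 -0.03 ] w 44.73
t27.80 p [622.66 -67.28 102.89] az -11.71 tz [ 8.e-04 -1.e-04 -1.e+00] F [ 0.31 -0.08 -0.69] T [-0.088  0.019  0.031] w 44.48
```

View pics/n_s2.png

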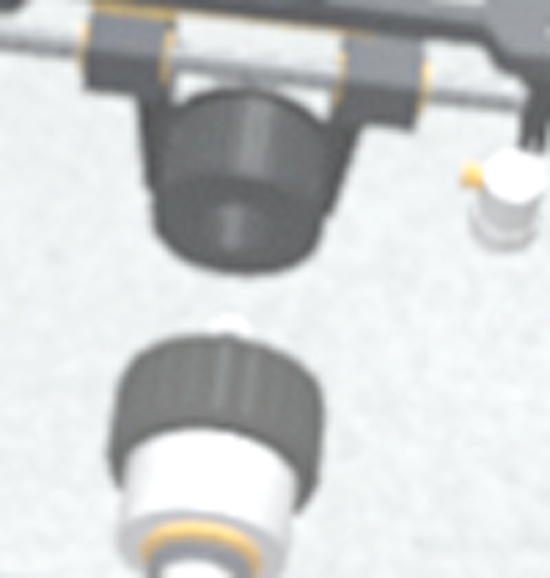

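Request:
send_rows --increments "-0.01 0.0012 0.0052 0 0 0 -0.4; -0.01 0 0 0 0 0 -0.4; -0.01 0 0 0 0 0 -0.4; 0 0 0 0 0 0 -0.4; 0 0 0 0 0 0 -0.4"

```text
clock: 28.3
eef_pos: [618.4, -91.8, 98.2]
tcp_rot: [2.438, 1.982, 0.0]
wrist_force: [0.4, -0.4, -0.0]
grip_width: 44.7
```

```bash
python3 -c "
from h import *
st();p=manip.observe()['eef_pos'];print(607+(p[1]+147.7)*.2066-p[0])"
```

```text
t28.30 p [618.44 -91.77  98.2 ] az -11.79 tz [ 2.e-04  1.e-04 -1.e+00] F [ 0.36 -0.39 -0.  ] T [-0.029  0.052  0.031] w 44.73
0.12069034185958571
```

Request:
send_rows --increments "-0.002 0 -0.0003 0 0 0 -0.4; -0.002 0 0 0 0 0 -0.4; -0.002 0 0 0 0 0 -0.4; -0.002 0 0 0 0 0 -0.4; -0.002 0 0 0 0 0 -0.4; 0 0 0 0 0 0 -0.4"

```text
clock: 28.9
eef_pos: [616.8, -99.3, 98.3]
tcp_rot: [-2.437, -1.982, -0.0]
wrist_force: [-0.1, -0.2, -0.4]
grip_width: 44.4
```

```bash
python3 -c "
from h import *
st()"
```

```text
t28.90 p [616.82 -99.32  98.27] az -11.75 tz [-0.e+00  1.e-04 -1.e+00] F [-0.13 -0.19 -0.38] T [-0.064  0.052  0.001] w 44.45
```

Request:
send_rows --increments "-0.002 0 0 0 0 0 -0.4; -0.002 0 0 0 0 0 -0.4; -0.002 0 0 0 0 0 -0.4; 0 0 0 0 0 0 -0.4"

```text
clock: 29.3
eef_pos: [615.9, -104.1, 98.3]
tcp_rot: [2.437, 1.982, 0.0]
wrist_force: [-0.0, 0.3, -0.9]
grip_width: 44.3
```

```bash
python3 -c "
from h import *
st()"
```

```text
t29.30 p [ 615.86 -104.08   98.3 ] az -11.75 tz [ 1.e-04  0.e+00 -1.e+00] F [-0.04  0.35 -0.86] T [-0.087  0.066  0.012] w 44.34
```

Request:
send_rows --increments "-0.002 0 0 0 0 0 -0.4; -0.002 0 0 0 0 0 -0.4; -0.002 0 0 0 0 0 -0.4; 0 0 0 0 0 0 -0.4"

```text
clock: 29.7
eef_pos: [615.0, -108.8, 98.4]
tcp_rot: [2.437, 1.982, 0.001]
wrist_force: [1.3, -0.4, -1.0]
grip_width: 44.3
```

```bash
python3 -c "
from h import *
st();snap('side','o_s')
im=cv2.imread('pics/o_s.png')[215:320,270:370].astype(float)
im=np.clip((im/180)**.6*255,0,255).astype('uint8')
cv2.imwrite('pics/o_s2.png',cv2.resize(im,None,fx=5.5,fy=5.5,interpolation=cv2.INTER_CUBIC))"
```

```text
t29.70 p [ 615.04 -108.81   98.43] az -11.75 tz [ 5.e-04 -1.e-04 -1.e+00] F [ 1.32 -0.36 -0.99] T [-0.24  -0.055  0.003] w 44.30
```

View pics/o_s2.png

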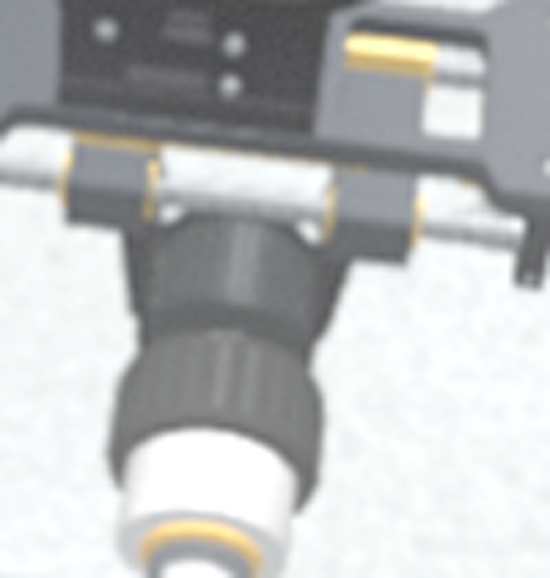

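Request:
send_rows --increments "-0.002 0.0003 0 0 0 0 -0.4; -0.002 0 0 0 0 0 -0.4; -0.002 0 0 0 0 0 -0.4; 0 0 0 0 0 0 -0.4"

```text
clock: 30.15
eef_pos: [614.2, -113.5, 98.3]
tcp_rot: [2.437, 1.982, 0.0]
wrist_force: [-0.2, 0.4, -0.7]
grip_width: 44.4
```

```bash
python3 -c "
from h import *
st()"
```

```text
t30.15 p [ 614.19 -113.49   98.29] az -11.75 tz [ 1.e-04  0.e+00 -1.e+00] F [-0.18  0.36 -0.68] T [-0.065 -0.058  0.023] w 44.42
```

Request:
send_rows --increments "-0.002 0 0 0 0 0 -0.4; -0.002 0 0 0 0 0 -0.4; -0.002 0 0 0 0 0 -0.4; 0 0 0 0 0 0 -0.4"

```text
clock: 30.55
eef_pos: [613.2, -118.4, 98.3]
tcp_rot: [2.437, 1.982, -0.0]
wrist_force: [0.7, -1.2, -0.6]
grip_width: 44.4
```

```bash
python3 -c "
from h import *
st()"
```

```text
t30.55 p [ 613.15 -118.39   98.32] az -11.74 tz [ 1.e-04 -2.e-04 -1.e+00] F [ 0.69 -1.15 -0.62] T [-0.096 -0.114  0.078] w 44.38
```

Request:
send_rows --increments "-0.002 0 0 0 0 0 -0.4; -0.002 0 0 0 0 0 -0.4; 0 0 0 0 0 0 -0.4"

```text
clock: 30.85
eef_pos: [612.6, -121.2, 98.3]
tcp_rot: [-2.437, -1.983, -0.0]
wrist_force: [2.0, 2.1, 0.7]
grip_width: 44.5
```

```bash
python3 -c "
from h import *
st()"
```

```text
t30.85 p [ 612.55 -121.21   98.33] az -11.74 tz [ 2.e-04  2.e-04 -1.e+00] F [2.03 2.09 0.67] T [ 0.217 -0.216 -0.003] w 44.54
```

Request:
send_rows --increments "-0.002 0 0 0 0 0 -0.4; -0.001 0 0 0 0 0 -0.4; 0 0 0 0 0 0 -0.4"

```text
clock: 31.15
eef_pos: [612.2, -123.1, 98.3]
tcp_rot: [-2.437, -1.982, -0.001]
wrist_force: [3.5, 5.8, 0.0]
grip_width: 44.8
```

```bash
python3 -c "
from h import *
st()"
```

```text
t31.15 p [ 612.16 -123.09   98.34] az -11.74 tz [ 3.e-04  7.e-04 -1.e+00] F [3.5  5.76 0.02] T [ 0.749 -0.381  0.125] w 44.78
```

Request:
send_rows --increments "-0.001 0.0005 0 0 0 0 -0.4; -0.001 0 0 0 0 0 -0.4; 0 0 0 0 0 0 -0.4"

```text
clock: 31.45
eef_pos: [612.0, -124.4, 98.3]
tcp_rot: [-2.436, -1.982, -0.001]
wrist_force: [1.8, 6.7, 0.3]
grip_width: 44.5
```

```bash
python3 -c "
from h import *
st()"
```

```text
t31.45 p [ 611.97 -124.4    98.26] az -11.75 tz [-4.0e-04  1.2e-03 -1.0e+00] F [1.84 6.74 0.31] T [ 1.083 -0.21  -0.081] w 44.45
```

Request:
send_rows --increments "-0.001 0 0 0 0 0 -0.4; -0.001 0 0 0 0 0 -0.4; 0 0 0 0 0 0 -0.4"

```text
clock: 31.75
eef_pos: [611.6, -125.9, 98.3]
tcp_rot: [-2.436, -1.982, -0.001]
wrist_force: [1.3, 6.2, 0.9]
grip_width: 44.6
```

```bash
python3 -c "
from h import *
st()"
```

```text
t31.75 p [ 611.63 -125.93   98.31] az -11.74 tz [-4.0e-04  1.1e-03 -1.0e+00] F [1.31 6.17 0.86] T [ 1.089 -0.159 -0.004] w 44.59
```

Request:
send_rows --increments "-0.001 0 0 0 0 0 -0.4; -0.001 0 0 0 0 0 -0.4; 0 0 0 0 0 0 -0.4"

```text
clock: 32.05
eef_pos: [611.3, -127.4, 98.3]
tcp_rot: [-2.436, -1.982, -0.001]
wrist_force: [0.8, 6.8, 1.5]
grip_width: 44.9
```

```bash
python3 -c "
from h import *
st()"
```

```text
t32.05 p [ 611.34 -127.38   98.27] az -11.74 tz [-4.0e-04  1.4e-03 -1.0e+00] F [0.82 6.84 1.49] T [ 1.279 -0.223  0.009] w 44.89
```

Request:
send_rows --increments "-0.001 0 0 0 0 0 -0.4; -0.001 0 0 0 0 0 -0.4; 0 0 0 0 0 0 -0.4"

```text
clock: 32.35
eef_pos: [611.2, -128.0, 98.3]
tcp_rot: [-2.436, -1.981, -0.002]
wrist_force: [3.3, 13.7, 1.0]
grip_width: 44.8
```

```bash
python3 -c "
from h import *
st()"
```

```text
t32.35 p [ 611.17 -128.03   98.31] az -11.75 tz [-1.0e-04  2.6e-03 -1.0e+00] F [ 3.28 13.73  1.04] T [ 2.327 -0.558 -0.02 ] w 44.76
```

Request:
send_rows --increments "-0.001 0 0 0 0 0 -0.4; 0 0 0 0 0 0 -0.4; 0 0 0 0 0 0 -0.4"

```text
clock: 32.65
eef_pos: [611.2, -128.1, 98.3]
tcp_rot: [-2.435, -1.981, -0.003]
wrist_force: [3.9, 18.3, 0.9]
grip_width: 44.8
```

```bash
python3 -c "
from h import *
st()"
```

```text
t32.65 p [ 611.15 -128.14   98.32] az -11.74 tz [ 1.0e-04  3.3e-03 -1.0e+00] F [ 3.93 18.27  0.91] T [ 3.045 -0.751 -0.025] w 44.79
```

Request:
send_rows --increments "0.002 0 0 0 0 0 -0.4; 0.002 0 0 0 0 0 -0.4; 0 0 0 0 0 0 -0.4"

```text
clock: 32.95
eef_pos: [611.5, -126.9, 98.3]
tcp_rot: [-2.436, -1.982, -0.0]
wrist_force: [0.6, 6.3, 1.2]
grip_width: 44.6
```

```bash
python3 -c "
from h import *
st()"
```

```text
t32.95 p [ 611.45 -126.86   98.27] az -11.74 tz [-5.e-04  9.e-04 -1.e+00] F [0.63 6.29 1.17] T [ 1.224 -0.151 -0.065] w 44.57
```

Request:
send_rows --increments "0.001 0 0 0 0 0 -0.4; 0.001 0 0 0 0 0 -0.4; 0 0 0 0 0 0 -0.4"

```text
clock: 33.25
eef_pos: [611.8, -125.9, 98.2]
tcp_rot: [-2.437, -1.982, 0.0]
wrist_force: [0.2, 3.7, 0.1]
grip_width: 45.0
```

```bash
python3 -c "
from h import *
st()"
```

```text
t33.25 p [ 611.79 -125.88   98.24] az -11.74 tz [-4.e-04  2.e-04 -1.e+00] F [0.17 3.65 0.14] T [ 0.706  0.113 -0.078] w 45.02
```

Request:
send_rows --increments "0.001 0 0 0 0 0 -0.4; 0.001 0 0 0 0 0 -0.4; 0 0 0 0 0 0 -0.4"

```text
clock: 33.55
eef_pos: [611.9, -125.4, 98.2]
tcp_rot: [2.437, 1.982, -0.002]
wrist_force: [-2.5, -4.4, 0.5]
grip_width: 44.7
```

```bash
python3 -c "
from h import *
st()"
```

```text
t33.55 p [ 611.92 -125.42   98.2 ] az -11.74 tz [-7.0e-04 -1.3e-03 -1.0e+00] F [-2.53 -4.38  0.54] T [-0.964  0.474 -0.103] w 44.69
```

Request:
send_rows --increments "-0.0012 0 0 0 0 0 -0.1; 0 0 0 0 0 0 0.1; 0 0 0 0 0 0 0.4; 0 0 0 0 0 0 0.4; 0 0 -0.02 0 0 0 0.4; 0 0 -0.04 0 0 0 0.4; 0 0 -0.05 0 0 0 0.4; 0 0 0 0 0 0 0.4" --newtons 10

```text
clock: 34.35
eef_pos: [614.0, -125.8, 191.4]
tcp_rot: [2.431, 1.979, 0.007]
wrist_force: [0.7, -0.3, -0.4]
grip_width: 66.4
```

Request:
send_rows --increments "0.05 0 -0.01 0 0 0 0.5; 0.06 -0.01 -0.01 0 0 0 0.5; 0.06 -0.01 0 0 0 0 0.5; 0.06 -0.01 0 0 0 0 0.5; 0.05 0 0 0 0 0 0.5; 0 0 0 0 0 0 0.5; 0 0 0 0 0 0 0.5"

```text
clock: 35.05
eef_pos: [633.9, 99.6, 201.8]
tcp_rot: [-2.435, -1.985, 0.001]
wrist_force: [0.1, -1.2, -0.4]
grip_width: 71.3
```

```bash
python3 -c "
from h import *
st();snap('side','q_s');snap('top','q_t')
crop('pics/q_s.png','pics/q_s2.png',150,210,350,360,4)
crop('pics/q_t.png','pics/q_t2.png',320,170,430,310,4.2)"
```

```text
t35.05 p [633.94  99.6  201.77] az -11.63 tz [-5.e-04 -2.e-04 -1.e+00] F [ 0.12 -1.22 -0.35] T [-0.111  0.107 -0.031] w 71.26
```

View pics/q_s2.png

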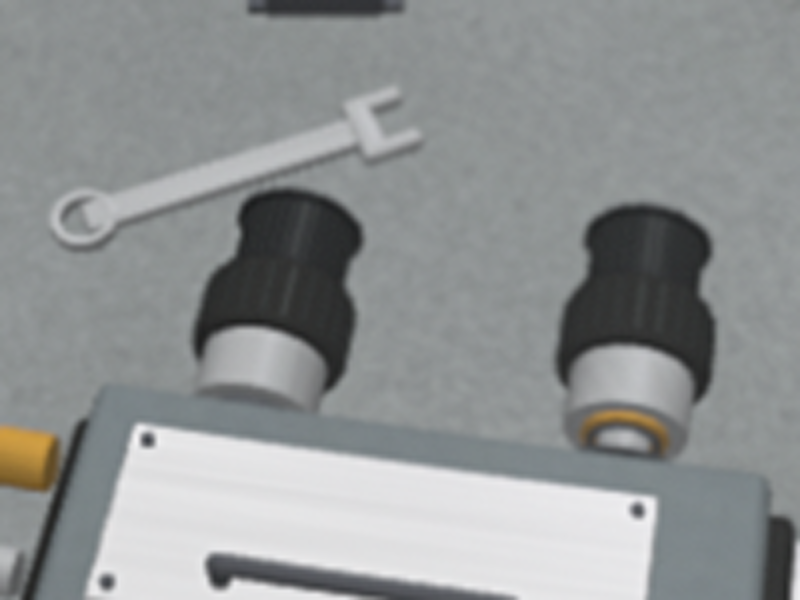

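View pics/q_t2.png

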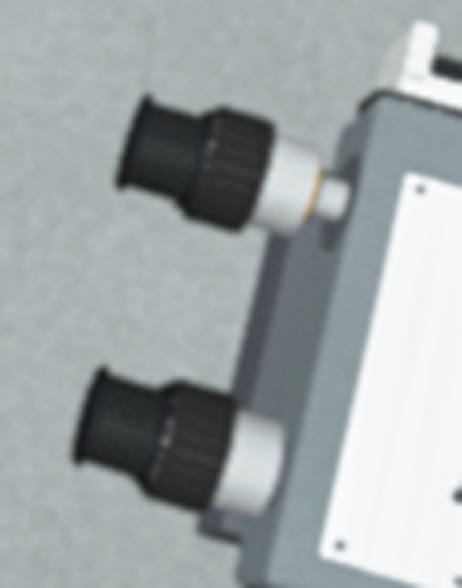

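View pics/q_s.png

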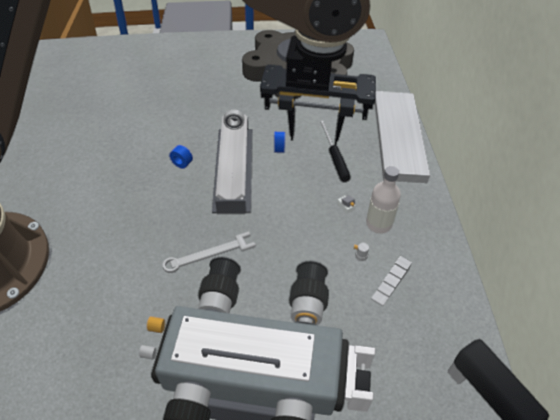

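```bash
python3 -c "
from h import *
st();print(manip.finish_job())"
```

```text
t35.15 p [633.99  98.03 202.01] az -11.77 tz [-4.e-04 -1.e-04 -1.e+00] F [-0.11  0.74  0.23] T [-0.11   0.093 -0.037] w 71.54
the job is handed in; nothing more can be done
None
```

I slid the steel spacer, the rubber-tyred wheel and the hub cap (open end first) onto the bare axle, and the cap latched. The job was handed in at 35 s; `finish_job` gives no verdict.

- **Latch check:** I felt the hard stop at about 19 N, the highest push seen at the wrist. The cap then sprang back about 2.7 mm and held against a pull of about 5 N.
- **Last pictures:** both cameras show spacer, wheel and cap tight together in that order, looking like the finished example. The side view shows the bearing still in the rack and the other gear in place. The gripper is open and clear of everything.
- **Things that went wrong or disagreed:**
  - My first grip on the cap closed at 48 mm instead of 45 mm, probably because a pad caught a flange. I reopened, moved 3 mm along the rack and gripped again before lifting.
  - The two cameras disagreed by about 4 mm near the crawler, so I set the last millimetres by feel.
  - The wheel was pulled inwards by about 3 N as it cleared the catches. I can't explain that pull, and it was gone a few millimetres further in.

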